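# Seat the fragment carrier on its registration base

### The arm

A 7-joint arm with a two-finger parallel gripper is mounted at the origin on the work surface. World frame = base frame: x ahead of the robot, y to its left, z up, the work surface at z = 0. Lengths are in m, angles in degrees, forces in N, time in s.
With the tool pointing down it reaches from about 0.4 to 0.875 m from the base axis. Payload 6.5 kg.
Tool frame: the origin (TCP) lies on the centre line of the jaws, within the pads' length; the fingertips stand 8 mm ahead of it and the grasp point (between the pads) lies 11 mm behind it; z points along the fingers, x is the direction in which the jaws open and shut, and the axes are right-handed (so a half turn about z gives the same grasp; the last joint's range is limited). The gripper opens to 88 mm and grips with 3 to 60 N. Pads are 18 mm wide; open, the fingers measure 123 mm over their backs; the gripper's body (75 mm by 187 mm) begins 45 mm behind the grasp point.
Start: joints at [-3.793, 30.733, -0.252, 88.115, 0.149, 61.152, -4.079], TCP at [0.65, 0, 0.247] pointing down, gripper open.
Joint ranges: [-154.64, 154.64], [-21.42, 123.67], [-72.66, 72.17], [13.99, 137.28], [-74.86, 254.86], [10.95, 109.41], [-158.01, 158.01]. Speed limits (degrees/s): [136.94, 136.94, 180, 180, 180, 180, 180].

### API

Orientations are given as [roll, pitch, yaw] about the fixed x, y, z axes, in that order (R = Rz(yaw) Ry(pitch) Rx(roll)).
In Python, from bench import sensors, eyes, ticket gives the robot as it stands.
- The arm moves only by the tool carry_out, never from a script. Its argument "motion" is text: rows parted by semicolons, each of 7 numbers parted by spaces: the turn, a rotation vector about the world's x, y, z in degrees, then the shift along the world's x, y, z in mm, then the finger opening in mm, from 0 to 88.1. In form: ax ay az tx ty tz grip; .... A call has 1 to 12 rows; each row shifts and turns the pose as measured when the row begins; what a row does not reach is not made up. A row lasts 1/8 s, in which the tool goes at most 62.5 mm and 10.7 degrees, less where a joint would pass 70% of its speed; a pose out of reach is approached as far as the arm can. A call with a gripper value outside its range is refused whole. The fingers move at their own pace and stop on an object; "force" is the grip in N (left out, the last holds). Time passes only in rows, so rows that do not move let the fingers close. It gives the time, the measured TCP pose, the force and the opening at its end, in the units of the state.
- sensors.state(): the state, without advancing time (a new reading comes with each control period).
- eyes.capture(name): name is "scene" or "side" or "wrist"; returns the picture (400x640x3 uint8, red, green, blue); there is no depth.
- eyes.camera_model(name): a dict with "camera_matrix" (3x3 intrinsics, pixels), "pose" (4x4, takes a point from camera to world coordinates). Camera axes: x right, y up, looking along -z (the intrinsics and any distortion apply to the point x, -y, -z); pixel columns grow to the right and rows downward; lengths in m; the calibration is good to about 2 mm. The wrist camera is an equidistant fisheye: a pixel r from the principal point sees the ray r / f radians off the axis. A picture is of the moment at which its call begins: read the wrist's pose just before it. camera_model takes no time and is no camera call; for the wrist camera it gives the pose at the moment of the call.
- ticket.close_job(): hands the job in, once; it reports no verdict.
The state is a dict: "time": time; "qpos": joint angles; "dq": joint speeds; "joint_efforts": joint torques, N m; "tcp_pos": TCP position; "tcp_rot": TCP orientation; "wrist_force": force on the tool from outside, world axes, zero at the start; "torque": the same for the moment, N m; "gripper_width": finger opening in m.
Only numpy, scipy, OpenCV 4.12 (cv2) and the standard library are available. Lean on these libraries where they do the work, as an engineer would, in place of code of your own. Each camera call takes 0.05 s, during which the arm holds its last target.

### The job

Lift the carrier plate with the painted plaster fragment off the blotter and settle it on the registration base, feeling for the seats so that all three ball feet are fully home and the plate lies level, without ever forcing it down. Then swing the red keeper all the way in over the plate, and leave everything else on the bench where it is.

Things in the scene. Friction and masses are not known exactly. Their poses are not given: they have to be found in the camera images.
- carrier: Aluminium plate 146 (x) x 124 (y) x 8 mm, about 0.6 kg, with ochre, red and grey fragment (8 mm thick) on its +x half from x = 27 mm, a grey reference strip at its -x edge, black grip in the middle. Origin: centre of the plate's underside, z up. Starts standing on its feet on the 3 mm white blotter (underside 16 mm up), yaw within 0.6 of 0. On the base its axes run along the base's axes.
- grip (a point): Middle of the carrier's black grip, on the carrier's axis, 42 mm above the plate's underside. Seen from above an H: a web 12 mm thick (along the carrier's x) and 46 mm long (y) between two end cheeks 32 mm long in x. It stands 8 to 58 mm above the underside. Pinch the web from above across the carrier's x, fingers between the cheeks.
- grip_top (a point): Top of the grip, 58 mm above the underside. With the fingers a few mm open around the web the plate rests loose on its feet and can be pushed about by web and cheeks: feet on seats have friction about 0.45, so sliding takes 2 to 3 N; a foot home in its seat withstands some 5 N sideways (cone: any way; groove: across it). A foot can hang on a seat's flank until the plate is nudged.
- foot_cone (a point): Centre of the steel ball foot (16 mm ball) that belongs in the cone; at (-45, -45, -5) mm in the carrier's frame. Each ball's lowest point is 13 mm below the plate's underside.
- foot_groove (a point): Centre of the ball foot (16 mm ball) that belongs in the groove; at (-45, +45, -5) mm in the carrier's frame.
- foot_flat (a point): Centre of the ball foot (16 mm ball) that belongs on the flat; at (+50, 0, -5) mm in the carrier's frame, under the fragment.
- base: Registration base, fixed: grey plinth 250 (x) x 264 (y) x 30 mm high; origin at the centre of its underside, on the table, yaw within 0.3 of 0. It carries an aluminium seat block (170 x 160 mm) with brass seats, clamped on by hand: the block sits up to 14 mm off in x and in y and up to 0.03 rad off in yaw, not measured; find it by feel (or by eye).
- cone_nominal (a point): Where the cone's mouth would be if the seat block were not off: (-45, -45) mm in the base's frame, on the block's flat upper land 54 mm above the table, which reaches 35 mm from the cone's centre to the block's edges. 90-degree cone, mouth 17 mm across. A ball on the land has its centre 62 mm above the table, one home in cone or groove about 57 mm.
- groove_nominal (a point): Where the middle of the groove would be if the block were not off: (-45, +45) mm in the base's frame, on the land 54 mm above the table. 90-degree V groove, 17 mm wide, 52 mm long along y (it points at the cone), closed ends.
- flat_nominal (a point): Where the middle of the brass flat would be if the block were not off: (+50, 0) mm in the base's frame. Beyond x = +4 mm the block steps down to this ledge, 49 mm above the table (5 mm below the land), so the plate is level only with all feet home: ball centres 57, underside 62, plate top 70 mm above the table.
- keeper (a joint): Angle of the red keeper, a swivel arm on an upright pivot on the base: 0 = out, pointing along the base's -x; 1.57 = fully in, at its stop, pointing along -y over the plate above the groove foot. Counter-clockwise from above. Turns stiffly (about 1 N at the peg), stays where left. Underside 73 mm above the table, 3 mm over the seated plate; it knocks against a plate whose groove foot is not home.
- keeper_pivot (a point): The keeper's pivot axis, at (-45, +114) mm in the base's frame, 73 mm above the table.
- keeper_peg (a point): Middle of the keeper's upright steel peg, 12 mm thick, 71 mm from the pivot; it stands 81 to 111 mm above the table (this point at 96 mm). Push it sideways to swing the keeper.
- shard_a: Loose plaster shard, ochre, 62 x 58 x 14 mm; leave alone. Origin under its centre.
- shard_b: Loose plaster shard, grey-green, 62 x 58 x 14 mm; leave alone. Origin under its centre.
- shard_c: Loose plaster shard, red-brown, 62 x 58 x 14 mm; leave alone. Origin under its centre.
- jar: Amber jar 60 mm wide, 75 mm high; leave alone. Origin under its centre.
- flask: Clear bottle 48 mm wide, 120 mm high; leave alone. Origin under its centre.
- spatula: Spatula 200 mm long lying on the bench; leave alone.
- brush: Brush 190 mm long lying on the bench; leave alone.

How it is judged:
By the outcome, as a careful person would: the job done as asked, in the order asked, and still so for the second after the job is handed in, with the robot touching nothing.
It also fails if it takes over 72 s, if anything falls off the work surface, if the arm or the gripper's body presses on something with over 40 N, if the wrist force passes 120 N, or if a joint passes its speed limit or range.

## Working session

There is one attempt and no reset: what is moved stays moved. The work goes in short steps, Python scripts to look and compute and a tool call to move; the robot and the scene stay as the last step left them, time stands still between calls to the robot, and variables do not carry over. Pictures are saved under pics/ and viewed, and the job is handed in when it is done.

Besides the shell and the picture viewer there is one more tool, called by a JSON object that holds its "method" and its "body". carry_out: Moves the arm, as the interface text tells. Its arguments: {"type":"object","properties":{"motion":{"type":"string"},"force":{"type":"number"}},"required":["motion"]}

```bash
ls; mkdir -p pics
python3 - <<'E'
from bench import sensors, eyes, ticket
import cv2
s=sensors.state();print({k:s[k] for k in s})
for n in ["scene","side","wrist"]:
    m=eyes.camera_model(n);print(n,m)
    im=eyes.capture(n);cv2.imwrite(f"pics/{n}0.png",im[:,:,::-1])
E
```

```text
pics
{'time': 0.0, 'qpos': array([-3.79266989, 30.77308204, -0.25556836, 88.16888339,  0.14996836,
       61.15064796, -4.07910676]), 'dq': array([-0.02950408,  0.03799589,  0.07547361,  0.07930079,  0.06345973,
        0.0078698 ,  0.00678305]), 'joint_efforts': array([-1.69933578e-04, -5.70981932e+01,  9.90184285e-01, -2.51597965e+01,
       -5.62433247e-02,  1.80829730e-02,  2.02785413e-04]), 'tcp_pos': array([ 6.49426246e-01, -9.37911704e-06,  2.45901132e-01]), 'tcp_rot': array([1.79992956e+02, 9.20123592e-02, 5.71446911e-03]), 'wrist_force': array([-0.33036189, -0.02926899,  0.29974511]), 'torque': array([-0.00803667, -0.00749456, -0.01672473]), 'gripper_width': 0.08797609174404461}
scene {'camera_matrix': array([[426.70695461,   0.        , 324.77079361],
       [  0.        , 426.70695461, 201.10406208],
       [  0.        ,   0.        ,   1.        ]]), 'pose': array([[ 0.09255225, -0.54955384,  0.830316  ,  1.51850988],
       [ 0.99570538,  0.05293213, -0.07595387, -0.14352713],
       [-0.00220966,  0.83377981,  0.5520927 ,  0.74206566],
       [ 0.        ,  0.        ,
[... 290 characters left out ...]
609421, -0.4689393 ,  0.6127643 ,  1.00591393],
       [ 0.01561335,  0.78615095,  0.61783729,  1.10873492],
       [ 0.        ,  0.        ,  0.        ,  1.        ]])}
wrist {'camera_matrix': array([[309.70691629,   0.        , 322.47008733],
       [  0.        , 309.70691629, 201.78260993],
       [  0.        ,   0.        ,   1.        ]]), 'pose': array([[ 9.99999398e-01, -5.19822839e-04,  9.66754748e-04,
         6.50153132e-01],
       [ 2.51175719e-04,  9.65751117e-01,  2.59470068e-01,
         6.53871833e-02],
       [-1.06852295e-03, -2.59469669e-01,  9.65750666e-01,
         3.84196516e-01],
       [ 0.00000000e+00,  0.00000000e+00,  0.00000000e+00,
         1.00000000e+00]])}
```

View pics/scene0.png

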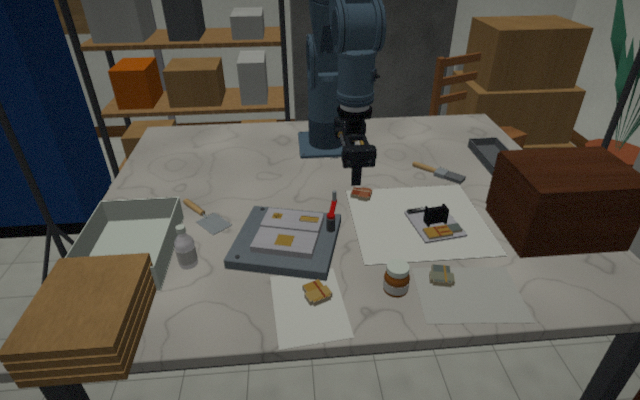

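View pics/side0.png

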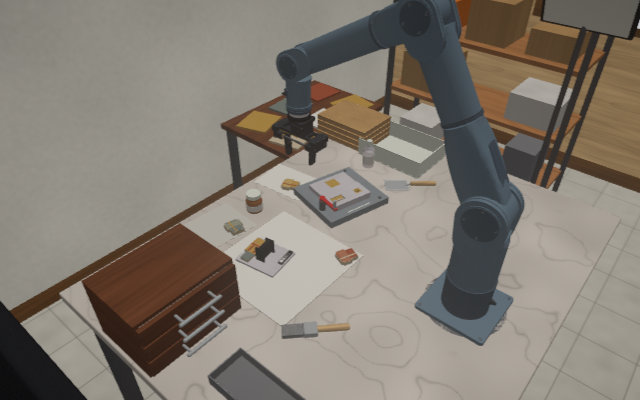

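View pics/wrist0.png

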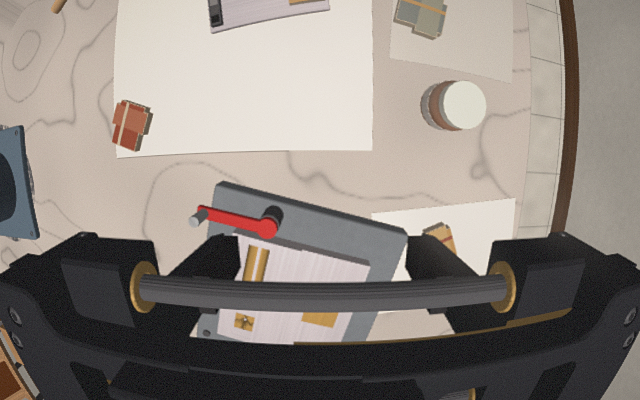

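```bash
cat > h.py <<'E'
import numpy as np, cv2
from bench import sensors, eyes
def ray(n,m,u,v):
    K=m["camera_matrix"];P=m["pose"]
    x=(u-K[0,2])/K[0,0];y=(v-K[1,2])/K[1,1]
    if n=="wrist":
        r=np.hypot(x,y);s=np.sin(r)/r if r>1e-9 else 1
        d=np.array([x*s,-y*s,-np.cos(r)])
    else: d=np.array([x,-y,-1.])
    return P[:3,3],P[:3,:3]@d
def onz(n,m,u,v,z):
    o,d=ray(n,m,u,v);return o+d*(z-o[2])/d[2]
def proj(n,m,p):
    P=m["pose"];K=m["camera_matrix"]
    c=P[:3,:3].T@(np.asarray(p)-P[:3,3]);q=np.array([c[0],-c[1],-c[2]])
    if n=="wrist":
        t=np.arctan2(np.hypot(*q[:2]),q[2]);k=t/np.hypot(*q[:2]);xy=q[:2]*k
    else: xy=q[:2]/q[2]
    return xy*K[0,0]+K[:2,2]
def snap(n,f):
    m=eyes.camera_model(n);im=eyes.capture(n)[:,:,::-1].copy();cv2.imwrite("pics/"+f+".png",im)
    np.save("pics/"+f+".npy",m,allow_pickle=True);return m,im
def load(f): return np.load("pics/"+f+".npy",allow_pickle=True).item(),cv2.imread("pics/"+f+".png")
E
python3 - <<'E'
from h import *
n="scene";m=eyes.camera_model(n)
for u,v,z in [(264,207,.03),(341,213,.03),(330,273,.03),(228,264,.03),(284,222,.054),(435,232,.03),(180,230,0),(396,290,0),(360,193,0),(317,292,0),(440,275,0)]: print(u,v,onz(n,m,u,v,z).round(3))
E
```

```text
264 207 [ 0.462 -0.228  0.03 ]
341 213 [ 0.514 -0.004  0.03 ]
330 273 [ 0.761 -0.062  0.03 ]
228 264 [ 0.705 -0.31   0.03 ]
284 222 [ 0.576 -0.169  0.054]
435 232 [0.628 0.239 0.03 ]
180 230 [ 0.512 -0.468  0.   ]
396 290 [0.803 0.093 0.   ]
360 193 [0.366 0.077 0.   ]
317 292 [ 0.791 -0.096  0.   ]
440 275 [0.763 0.214 0.   ]
```

{"method": "carry_out", "body": {"motion": "0 0 0 0 -50 20 88; 0 0 0 0 -60 20 88; 0 0 0 0 -60 20 88; 0 0 0 0 -60 20 88; 0 0 0 0 0 0 88; 0 0 0 0 0 0 88"}}

```text
time: 0.9
tcp_pos: [0.6468, -0.2315, 0.3249]
tcp_rot: [-179.9, 0.4, 0.3]
wrist_force: [0.5, 0.7, -0.1]
gripper_width: 0.0879
```

Run:
```python
from h import *
snap("wrist","w1")
```

```text
(no output)
```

View pics/w1.png

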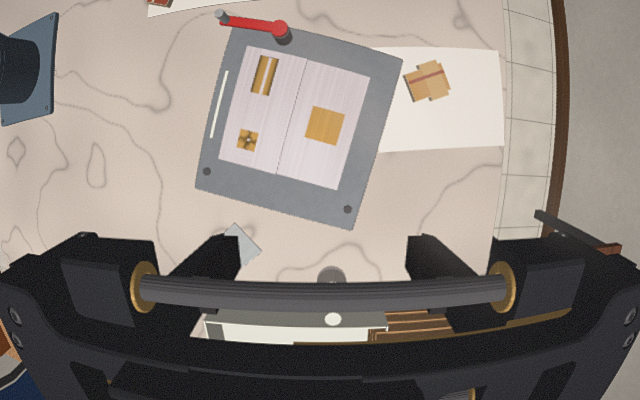

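The wrist view shows the plinth and seat block: cone insert near (247,140), groove (265,75), flat (325,125), keeper pivot (281,30).

Run:
```python
from h import *
m,im=load("w1")
c=im[0:240,185:425];cv2.imwrite("pics/w1z.png",cv2.resize(c[0:200],None,fx=3,fy=3,interpolation=cv2.INTER_CUBIC))
```

```text
(no output)
```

View pics/w1z.png

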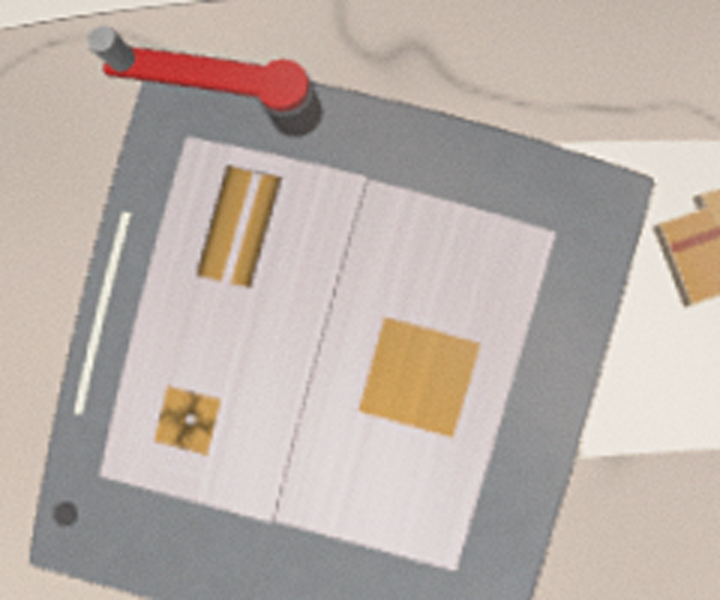

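Run:
```python
from h import *
m,im=load("w1")
n="wrist"
P=lambda x,y,z:onz(n,m,185+(x-1)/3,(y-1)/3,z)
hsv=cv2.cvtColor(im,cv2.COLOR_BGR2HSV)
mask=cv2.inRange(hsv,(12,90,60),(28,255,255))
nn,lab,st,ce=cv2.connectedComponentsWithStats(mask)
for i in range(1,nn):
    x,y,w,h,a=st[i]
    if a>60 and 225<ce[i][0]<360 and ce[i][1]<170:
        c=[k for k in cv2.findContours((lab==i).astype('uint8'),cv2.RETR_EXTERNAL,2)[0]]
        print(st[i],ce[i],cv2.minAreaRect(max(c,key=cv2.contourArea)))
for name,pts,z in [("groove",[(228,166),(281,178),(249,287),(198,276)],.054),("cone",[(168,386),(220,398),(208,455),(155,441)],.054),("conept",[(190,419)],.0455),("flat",[(384,317),(480,343),(454,437),(360,411)],.049),("block",[(184,136),(367,178),(274,523),(100,477)],.054),("blockr",[(556,232),(459,570)],.049),("plinth",[(143,80),(653,180),(30,565)],.03),("keepertop",[(284,82),(125,57),(109,70)],.081),("pegtop",[(103,40)],.111)]:
    q=np.array([P(*p,z) for p in pts]);print(name,q.round(4)[:,:2].tolist(),'mean',q.mean(0).round(4))
```

```text
[251  56  18  37 298] [259.4966443   73.81208054] ((259.4455871582031, 73.90080261230469), (8.079999923706055, 37.23999786376953), 16.260204315185547)
[263  58  15  37 226] [269.78318584  76.19026549] ((269.7789306640625, 76.21809387207031), (6.16296911239624, 37.902259826660156), 15.64224624633789)
[ 305  106   39   39 1048] [324.23091603 125.30629771] ((324.18988037109375, 125.39317321777344), (32.93336868286133, 32.394107818603516), 15.64224624633789)
[237 129  21  23 319] [247.00626959 139.73981191] ((247.02943420410156, 139.88235473632812), (17.947635650634766, 18.675243377685547), 14.03624439239502)
groove [[0.5634, -0.0755], [0.5872, -0.0823], [0.5733, -0.1312], [0.5502, -0.1253]] mean [ 0.5685 -0.1036  0.054 ]
cone [[0.5357, -0.1743], [0.5597, -0.1804], [0.5536, -0.206], [0.5289, -0.199]] mean [ 0.5445 -0.1899  0.054 ]
conept [[0.5435, -0.19]] mean [ 0.5435 -0.19    0.0455]
flat [[0.6324, -0.1454], [0.6747, -0.1567], [0.6636, -0.1989], [0.6218, -0.1874]] mean [ 0.6482 -0.1721  0.049 ]
block [[0.543, -0.0599], [0.6249, -0.0833], [0.583, -0.2372], [0.5014, -0.2149]] mean [ 0.5631 -0.1488  0.054 ]
blockr [[0.7081, -0.1056], [0.6667, -0.2596]] mean [ 0.6874 -0.1826  0.049 ]
plinth [[0.5155, -0.0226], [0.7572, -0.0746], [0.4513, -0.2615]] mean [ 0.5746 -0.1196  0.03  ]
keepertop [[0.5918, -0.0454], [0.5225, -0.0277], [0.5155, -0.033]] mean [ 0.5433 -0.0354  0.081 ]
pegtop [[0.5227, -0.0298]] mean [ 0.5227 -0.0298  0.111 ]
```

{"method": "carry_out", "body": {"motion": "0 0 0 0 60 0 88; 0 0 0 0 60 0 88; 0 0 0 0 60 0 88; 0 0 0 0 60 0 88; 0 0 0 0 60 0 88; 0 0 0 0 10 0 88; 0 0 0 0 0 0 88"}}

```text
time: 1.82
tcp_pos: [0.6405, 0.0954, 0.3211]
tcp_rot: [-179.8, 0.8, 1.1]
wrist_force: [0.6, -1.1, 0.2]
gripper_width: 0.0884
```

Run:
```python
from h import *
m,im=snap("wrist","w2")
c=im[0:200,200:440];cv2.imwrite("pics/w2z.png",cv2.resize(c,None,fx=3,fy=3,interpolation=cv2.INTER_CUBIC))
print(sensors.state()['tcp_pos'],sensors.state()['tcp_rot'])
```

```text
[0.64049397 0.09514827 0.32108533] [-179.78769407    0.76796226    1.06820136]
```

View pics/w2z.png

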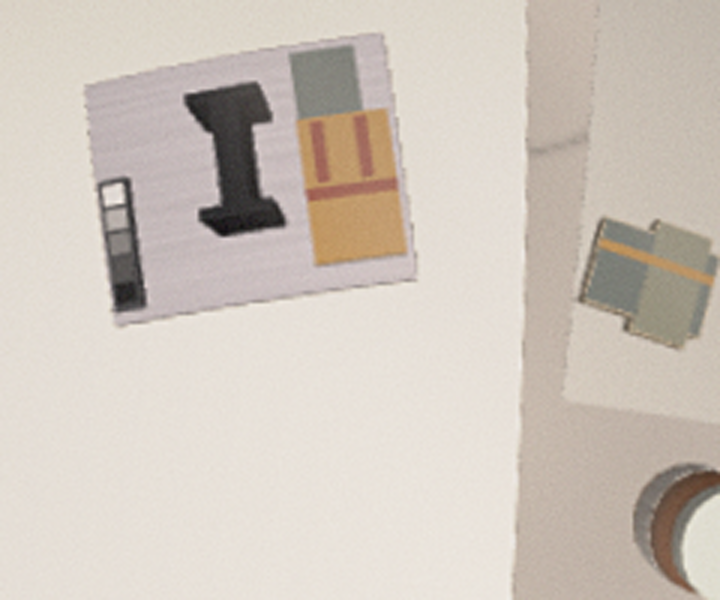

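Run:
```python
from h import *
m,im=load("w2")
P=lambda x,y,z:onz("wrist",m,200+(x-1)/3,(y-1)/3,z)
q=np.array([P(*p,.024) for p in [(85,86),(384,33),(416,281),(117,326)]])[:,:2]
print(q.round(4),q.mean(0))
e=[q[1]-q[0],q[2]-q[3],q[0]-q[3],q[1]-q[2]]
print([ (np.linalg.norm(v).round(4),np.degrees(np.arctan2(v[1],v[0])).round(2)) for v in e])
# grip top outer corners z=.074
g=np.array([P(*p,.074) for p in [(184,96),(257,82),(272,119),(199,211)]])
print(g.round(4))
```

```text
[[0.4964 0.3014]
 [0.6401 0.3233]
 [0.6571 0.2005]
 [0.5161 0.1798]] [0.57746123 0.25125156]
[(np.float64(0.1454), np.float64(8.65)), (np.float64(0.1425), np.float64(8.35)), (np.float64(0.1232), np.float64(99.2)), (np.float64(0.1239), np.float64(97.89))]
[[0.5572 0.2771 0.074 ]
 [0.588  0.2821 0.074 ]
 [0.5948 0.2651 0.074 ]
 [0.5652 0.2256 0.074 ]]
```

```bash
cat >> h.py <<'E'
from scipy.spatial.transform import Rotation as R
def go(x,y,z,yaw):
    s=sensors.state()
    a=R.from_euler('xyz',s['tcp_rot'],degrees=True);b=R.from_euler('xyz',[180,0,yaw],degrees=True)
    rv=np.degrees((b*a.inv()).as_rotvec())
    print('t',round(s['time'],2),'rot',rv.round(2),'d mm',((np.array([x,y,z])-s['tcp_pos'])*1e3).round(1),'F',s['wrist_force'].round(1),'T',s['torque'].round(2),'w',round(s['gripper_width']*1e3,1))
E
python3 -c "
from h import *
go(.578,.2512,.12,8.5)"
```

```text
t 1.88 rot [-0.15 -0.78  7.43] d mm [ -62.5  156.1 -201.1] F [0.  0.6 0.6] T [ 0.01 -0.03 -0.02] w 87.9
```

{"method": "carry_out", "body": {"motion": "0 -0.4 4 -30 60 -20 50; 0 -0.4 3.5 -30 60 -40 50; 0 0 0 -2 36 -50 50; 0 0 0 0 0 -50 50; 0 0 0 0 0 -40 50; 0 0 0 0 0 0 50; 0 0 0 0 0 0 50"}}

```text
time: 2.75
tcp_pos: [0.589, 0.2265, 0.1265]
tcp_rot: [179.8, -0.5, 7.8]
wrist_force: [0.1, 0.4, -0.6]
gripper_width: 0.0503
```

```bash
python3 -c "
from h import *
go(.578,.2512,.12,8.5)
m,im=snap('wrist','w3')"
```

```text
t 2.75 rot [0.11 0.48 0.73] d mm [-11.   24.7  -6.5] F [ 0.1  0.4 -0.6] T [ 0.02 -0.01 -0.03] w 50.3
```

View pics/w3.png

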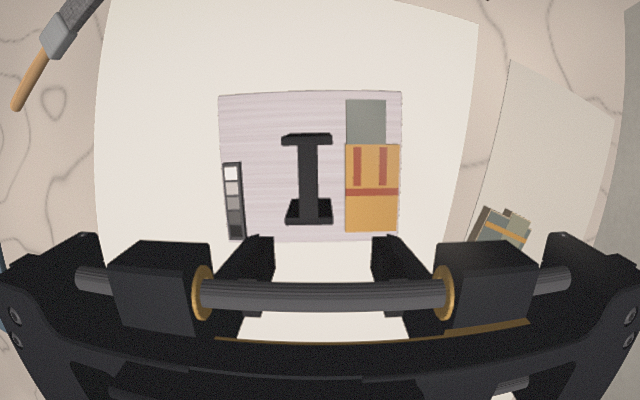

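```bash
python3 -c "
from h import *
m,im=load('w3')
print(sensors.state()['tcp_pos'])
for p in [(282,137,.074),(331,134,.074),(285,206,.074),(333,203,.074),(300,170,.074),(319,170,.074),(218,96,.024),(401,91,.024),(400,241,.024)]: print(p,onz('wrist',m,*p).round(4))
c=im[80:250,200:420];cv2.imwrite('pics/w3z.png',cv2.resize(c,None,fx=3,fy=3,interpolation=cv2.INTER_CUBIC))
"
```

```text
[0.58884886 0.22637529 0.12650045]
(282, 137, 0.074) [0.5577 0.2779 0.074 ]
(331, 134, 0.074) [0.5873 0.2836 0.074 ]
(285, 206, 0.074) [0.5645 0.2344 0.074 ]
(333, 203, 0.074) [0.5947 0.2405 0.074 ]
(300, 170, 0.074) [0.5713 0.2589 0.074 ]
(319, 170, 0.074) [0.583  0.2604 0.074 ]
(218, 96, 0.024) [0.4966 0.3019 0.024 ]
(401, 91, 0.024) [0.6389 0.324  0.024 ]
(400, 241, 0.024) [0.6609 0.2013 0.024 ]
```

View pics/w3z.png

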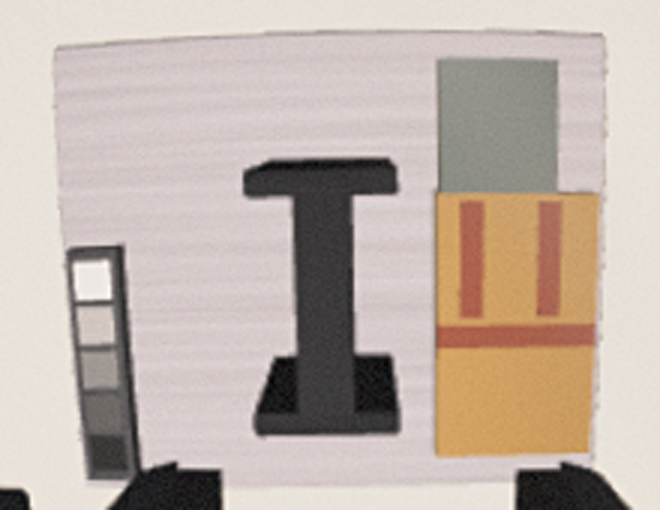

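```bash
python3 -c "
from h import *
m,im=load('w3')
q=np.array([onz('wrist',m,200+(x-1)/3,80+(y-1)/3,.074) for x,y in [(243,172),(397,166),(400,433),(255,435)]])
print(q.round(4),q.mean(0).round(4));a=(q[0]+q[1]-q[2]-q[3]);print(np.degrees(np.arctan2(-a[0],a[1])))
for f in ['x']:
  w=np.array([onz('wrist',m,200+(x-1)/3,80+(y-1)/3,.074) for x,y in [(294,197),(352,197),(297,412),(354,412)]]);print(w.round(4),w.mean(0))
q=np.array([onz('wrist',m,200+(x-1)/3,80+(y-1)/3,.024) for x,y in [(55,48),(606,34)]]);print(q)
"
```

```text
[[0.5569 0.2779 0.074 ]
 [0.588  0.2831 0.074 ]
 [0.5968 0.2264 0.074 ]
 [0.5655 0.2217 0.074 ]] [0.5768 0.2523 0.074 ]
8.780430857966591
[[0.568  0.274  0.074 ]
 [0.5797 0.2755 0.074 ]
 [0.574  0.2282 0.074 ]
 [0.5862 0.2299 0.074 ]] [0.57699327 0.25190088 0.074     ]
[[0.4965385  0.302132   0.024     ]
 [0.63939416 0.32412212 0.024     ]]
```

```bash
python3 -c "
from h import *
go(.577,.252,.09,8.7)"
```

```text
t 2.8 rot [0.12 0.48 0.93] d mm [-11.8  25.6 -36.5] F [ 0.7 -0.4  0.3] T [ 0.01 -0.06 -0.02] w 49.8
```

{"method": "carry_out", "body": {"motion": "0 0.5 0.9 -12 25.6 -20 40; 0 0 0 0 0 -10 40; 0 0 0 0 0 0 40; 0 0 0 0 0 0 40"}}

```text
time: 3.3
tcp_pos: [0.5826, 0.2503, 0.1028]
tcp_rot: [179.9, -0.6, 8.4]
wrist_force: [-0.3, -0.6, 0.4]
gripper_width: 0.0401
```

```bash
python3 -c "
from h import *
go(.577,.252,.047,8.7)"
```

```text
t 3.3 rot [-0.03  0.6   0.31] d mm [ -5.6   1.7 -55.8] F [-0.3 -0.6  0.4] T [-0.02  0.01 -0.02] w 40.1
```

{"method": "carry_out", "body": {"motion": "0 0.6 0.3 -6 2 -10 40; 0 0.2 0.1 -2.5 0.5 -10 40; 0 0 0 0 0 0 40"}}

```text
time: 3.68
tcp_pos: [0.5743, 0.2518, 0.0822]
tcp_rot: [-180.0, 0.2, 8.7]
wrist_force: [0.3, -0.4, -0.8]
gripper_width: 0.0397
```

```bash
python3 -c "
from h import *
go(.577,.252,.047,8.7)"
```

```text
t 3.67 rot [-0.02 -0.2  -0.02] d mm [  2.7   0.2 -35.2] F [ 0.3 -0.4 -0.8] T [ 0.08  0.01 -0.  ] w 39.7
```

{"method": "carry_out", "body": {"motion": "0 -0.2 0 2.7 0 -12 40; 0 0 0 0 0 -12 40; 0 0 0 0 0 -9 40; 0 0 0 0 0 0 40; 0 0 0 0 0 0 40"}}

```text
time: 4.3
tcp_pos: [0.577, 0.2516, 0.0462]
tcp_rot: [180.0, 0.0, 8.7]
wrist_force: [-0.5, 0.4, -0.5]
gripper_width: 0.0403
```

```bash
python3 -c "
from h import *
go(.577,.252,.047,8.7)
snap('wrist','w4')"
```

```text
t 4.3 rot [ 0.01 -0.03 -0.02] d mm [0.  0.4 0.8] F [-0.5  0.4 -0.5] T [0.06 0.04 0.  ] w 40.3
```

View pics/w4.png

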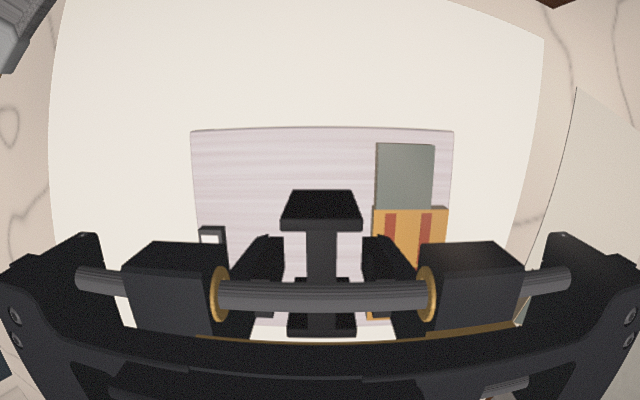

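The web stands centred between the fingers (u≈321), cheeks clear either side. Closing and lifting.

{"method": "carry_out", "body": {"motion": "0 0 0 0 0 0 8; 0 0 0 0 0 0 8; 0 0 0 0 0 0 8; 0 0 0 0 0 0 8; 0 0 0 0 0 0 8", "force": 30}}

```text
time: 4.97
tcp_pos: [0.5773, 0.2518, 0.0471]
tcp_rot: [-180.0, -0.0, 8.7]
wrist_force: [0.5, 0.1, -0.6]
gripper_width: 0.0119
```

```bash
python3 -c "
from h import *
go(.577,.252,.047,8.7)"
```

```text
t 4.97 rot [-0.02  0.04 -0.02] d mm [-0.3  0.2 -0.1] F [ 0.5  0.1 -0.6] T [-0.02 -0.08  0.03] w 11.9
```

{"method": "carry_out", "body": {"motion": "0 0 0 0 0 15 8; 0 0 0 0 0 30 8; 0 0 0 0 0 40 8; 0 0 0 0 0 30 8; 0 0 0 0 0 10 8; 0 0 0 0 0 0 8"}}

```text
time: 5.72
tcp_pos: [0.5732, 0.2496, 0.1749]
tcp_rot: [179.9, 0.4, 8.7]
wrist_force: [-0.7, -0.9, -6.7]
gripper_width: 0.0115
```

```bash
python3 -c "
from h import *
go(.6,-.1588,.17,-15.5)
m,im=snap('wrist','w5')"
```

```text
t 5.72 rot [  0.11  -0.42 -24.22] d mm [  26.8 -408.4   -4.9] F [-0.7 -0.9 -6.7] T [ 0.04 -0.   -0.03] w 11.5
```

View pics/w5.png

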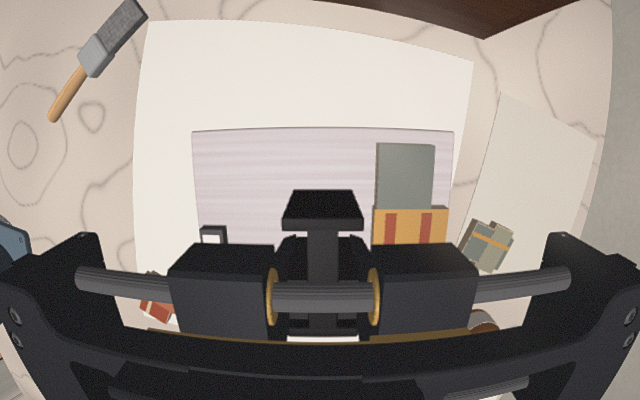

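{"method": "carry_out", "body": {"motion": "0 -0.4 -1 3 -20 8 8; 0 0 -2.5 3 -40 0 8; 0 0 -2.5 3 -45 0 8; 0 0 -2.5 3 -45 0 8; 0 0 -2.5 3 -45 0 8; 0 0 -2.5 3 -45 0 8; 0 0 -2.5 3 -45 0 8; 0 0 -2.5 3 -45 0 8; 0 0 -2.5 3 -40 0 8; 0 0 -2 0 -25 0 8; 0 0 0 0 0 0 8; 0 0 0 0 0 0 8"}}

```text
time: 7.28
tcp_pos: [0.5888, -0.1727, 0.1743]
tcp_rot: [179.3, 1.0, -15.9]
wrist_force: [-0.7, 1.1, -5.3]
gripper_width: 0.0118
```

```bash
python3 -c "
from h import *
go(.6,-.1588,.125,-15.5)"
```

```text
t 7.28 rot [ 0.45 -1.13  0.37] d mm [ 11.2  13.9 -49.3] F [-0.7  1.1 -5.3] T [ 0.05 -0.07  0.02] w 11.8
```

{"method": "carry_out", "body": {"motion": "0.4 -1.1 0.3 11 14 -10 8; 0 0 0 0 0 -15 8; 0 0 0 0 0 -15 8; 0 0 0 0 0 -8 8; 0 0 0 0 0 0 8"}}

```text
time: 7.9
tcp_pos: [0.6001, -0.1521, 0.1213]
tcp_rot: [-179.9, 0.1, -15.1]
wrist_force: [0.0, 0.0, -5.0]
gripper_width: 0.0111
```

```bash
python3 -c "
from h import *
go(.6,-.1588,.11,-15.5)"
```

```text
t 7.9 rot [-0.16 -0.1  -0.36] d mm [ -0.1  -6.7 -11.3] F [ 0.  0. -5.] T [-0.02  0.07 -0.02] w 11.1
```

{"method": "carry_out", "body": {"motion": "-0.1 -0.1 -0.3 0 -5.5 -3 8; 0 0 0 0 -1 -2 8; 0 0 0 0 0 0 8; 0 0 0 0 0 0 8"}}

```text
time: 8.4
tcp_pos: [0.6008, -0.1604, 0.1172]
tcp_rot: [-180.0, -0.1, -15.5]
wrist_force: [1.0, 0.4, -5.6]
gripper_width: 0.012
```

```bash
python3 -c "
from h import *
go(.6,-.1588,.11,-15.5)
for n in ['scene','side','wrist']: snap(n,n+'6')
m,im=load('scene6');cv2.imwrite('pics/s6z.png',cv2.resize(im[180:290,210:370],None,fx=5,fy=5,interpolation=cv2.INTER_CUBIC))
m,im=load('side6');cv2.imwrite('pics/d6z.png',cv2.resize(im[140:240,270:410],None,fx=5,fy=5,interpolation=cv2.INTER_CUBIC))
"
```

```text
t 8.4 rot [0.01 0.12 0.05] d mm [-0.8  1.6 -7.2] F [ 1.   0.4 -5.6] T [0.03 0.01 0.05] w 12.0
```

View pics/s6z.png

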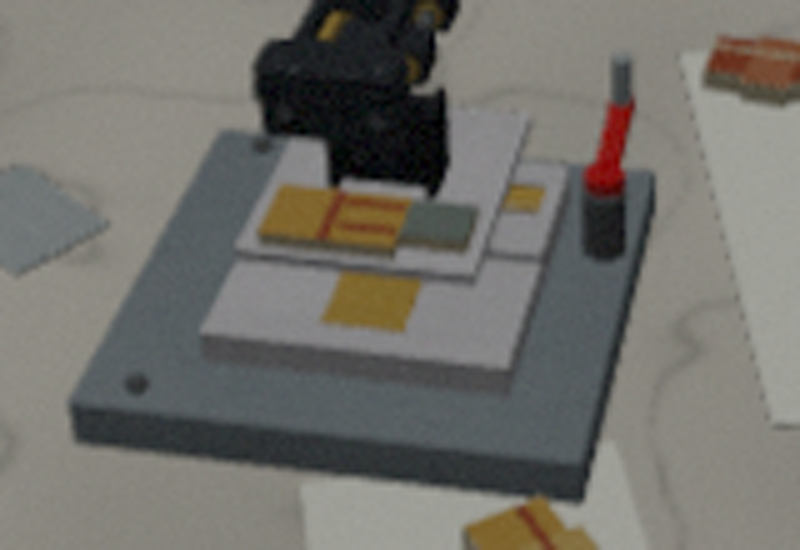

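View pics/d6z.png

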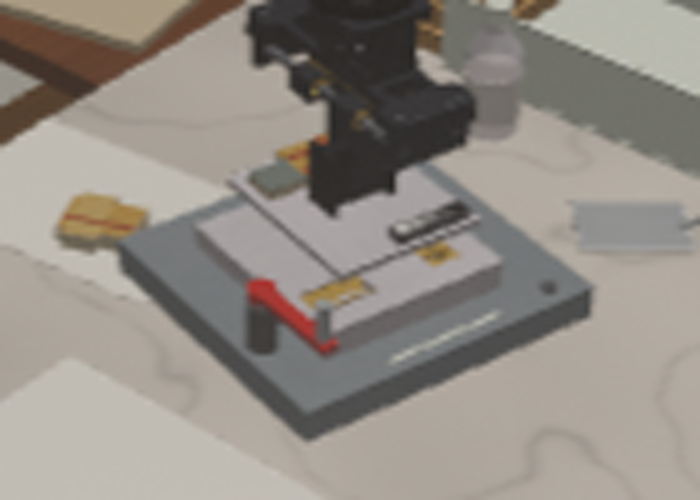

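View pics/wrist6.png

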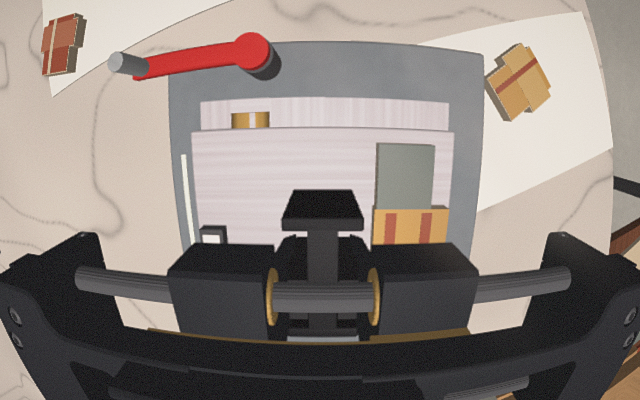

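{"method": "carry_out", "body": {"motion": "0 0 0 -0.8 1.6 -6 8; 0 0 0 0 0 -6 8; 0 0 0 0 0 -2 8; 0 0 0 0 0 0 8"}}

```text
time: 9.05
tcp_pos: [0.5997, -0.158, 0.1017]
tcp_rot: [-180.0, -0.1, -15.5]
wrist_force: [0.0, 0.3, -6.6]
gripper_width: 0.0114
```

```bash
python3 -c "
from h import *
go(.6,-.1588,.093,-15.5)"
```

```text
t 9.05 rot [-0.02  0.08 -0.  ] d mm [ 0.3 -0.8 -8.7] F [ 0.   0.3 -6.6] T [-0.02  0.03 -0.09] w 11.4
```

{"method": "carry_out", "body": {"motion": "0 0 0 0.3 -0.8 -2 8; 0 0 0 0 0 -1 8; 0 0 0 0 0 0 8"}}

```text
time: 9.43
tcp_pos: [0.6002, -0.1591, 0.0987]
tcp_rot: [-180.0, -0.1, -15.5]
wrist_force: [-0.4, -0.2, -5.7]
gripper_width: 0.012
```

{"method": "carry_out", "body": {"motion": "0 0 0 0 0 -1.5 8; 0 0 0 0 0 0 8"}}

```text
time: 9.68
tcp_pos: [0.6003, -0.1591, 0.0972]
tcp_rot: [-180.0, -0.1, -15.5]
wrist_force: [-0.6, -0.4, -5.0]
gripper_width: 0.0117
```

```bash
python3 -c "
from h import *
go(.6,-.1588,.093,-15.5)"
```

```text
t 9.68 rot [-0.01  0.11  0.01] d mm [-0.3  0.3 -4.2] F [-0.6 -0.4 -5. ] T [0.04 0.03 0.03] w 11.7
```

Past the land height (98) without contact, so the feet are entering the seats. On with small steps.

{"method": "carry_out", "body": {"motion": "0 0 0 0 0 -1 8; 0 0 0 0 0 0 8"}}

```text
time: 9.93
tcp_pos: [0.6003, -0.159, 0.0963]
tcp_rot: [-180.0, -0.1, -15.5]
wrist_force: [-0.8, -0.2, -6.4]
gripper_width: 0.012
```

{"method": "carry_out", "body": {"motion": "0 0 0 0 0 -1 8; 0 0 0 0 0 0 8"}}

```text
time: 10.18
tcp_pos: [0.6004, -0.1591, 0.0952]
tcp_rot: [-180.0, -0.1, -15.5]
wrist_force: [-0.1, 0.5, -5.5]
gripper_width: 0.0118
```

{"method": "carry_out", "body": {"motion": "0 0 0 0 0 -0.8 8; 0 0 0 0 0 0 8"}}

```text
time: 10.42
tcp_pos: [0.6002, -0.1591, 0.0944]
tcp_rot: [-180.0, -0.1, -15.5]
wrist_force: [-1.4, -0.1, -3.9]
gripper_width: 0.0116
```

{"method": "carry_out", "body": {"motion": "0 0 0 0 0 -0.8 8; 0 0 0 0 0 0 8"}}

```text
time: 10.68
tcp_pos: [0.5999, -0.1591, 0.0938]
tcp_rot: [-180.0, -0.1, -15.5]
wrist_force: [-1.5, 0.3, -4.0]
gripper_width: 0.0121
```

```bash
python3 -c "
from h import *
go(.6,-.1588,.093,-15.5)"
```

```text
t 10.68 rot [-0.02  0.07  0.01] d mm [ 0.1  0.3 -0.8] F [-1.5  0.3 -4. ] T [ 0.05  0.4  -0.08] w 12.1
```

{"method": "carry_out", "body": {"motion": "0 0 0 -0.6 0.2 -0.4 8; 0 0 0 0 0 0 8"}}

```text
time: 10.92
tcp_pos: [0.5994, -0.1589, 0.0934]
tcp_rot: [-180.0, -0.1, -15.5]
wrist_force: [0.3, 0.1, -3.9]
gripper_width: 0.0114
```

```bash
python3 -c "
from h import *
go(.6,-.1588,.093,-15.5)"
```

```text
t 10.93 rot [-0.01  0.08  0.01] d mm [ 0.6  0.1 -0.4] F [ 0.3  0.1 -3.9] T [ 0.03  0.32 -0.09] w 11.4
```

{"method": "carry_out", "body": {"motion": "0 0 0 0 0 0 14; 0 0 0 0 0 0 16; 0 0 0 0 0 0 18; 0 0 0 0 0 0 18; 0 0 0 0 0 0 18"}}

```text
time: 11.55
tcp_pos: [0.6018, -0.1594, 0.0953]
tcp_rot: [-179.9, -0.4, -15.5]
wrist_force: [-0.9, 0.1, -0.8]
gripper_width: 0.0177
```

```bash
python3 -c "
from h import *
go(.6,-.1588,.093,-15.5)
for n in ['scene','side','wrist']: snap(n,n+'7')
m,im=load('scene7');cv2.imwrite('pics/s7z.png',cv2.resize(im[180:290,210:370],None,fx=5,fy=5,interpolation=cv2.INTER_CUBIC))
m,im=load('side7');cv2.imwrite('pics/d7z.png',cv2.resize(im[140:240,270:410],None,fx=5,fy=5,interpolation=cv2.INTER_CUBIC))
"
```

```text
t 11.55 rot [0.05 0.38 0.01] d mm [-1.8  0.6 -2.3] F [-0.9  0.1 -0.8] T [-0.02  0.11 -0.04] w 17.7
```

View pics/s7z.png

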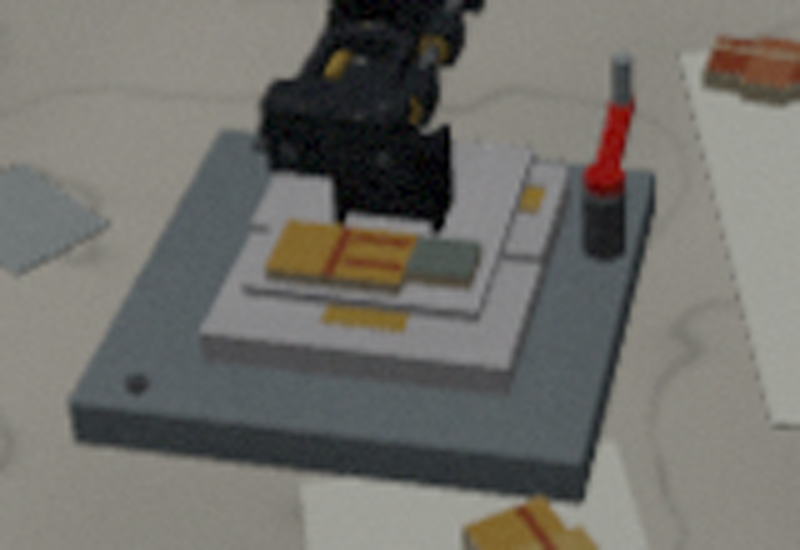

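View pics/d7z.png

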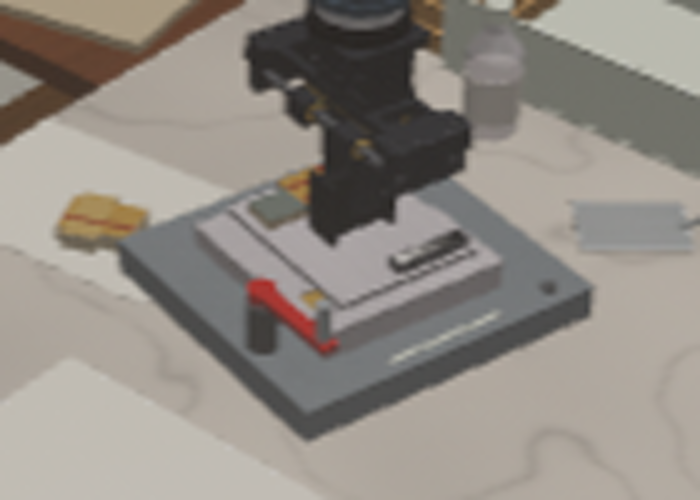

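View pics/wrist7.png

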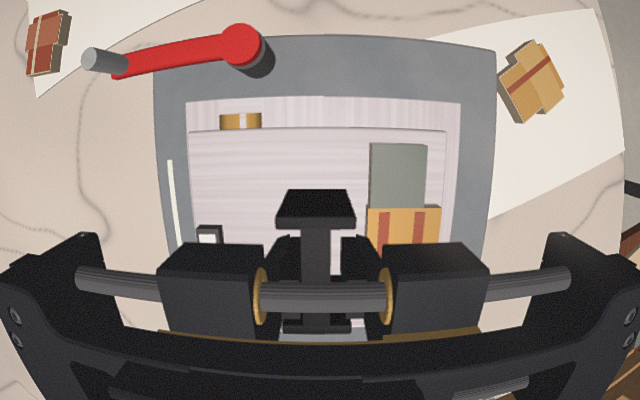

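```bash
cat >> h.py <<'E'
def corners(cx,cy,yaw,z):
    a=np.radians(yaw);ex=np.array([np.cos(a),np.sin(a)]);ey=np.array([-ex[1],ex[0]])
    return [np.r_[np.array([cx,cy])+sx*.073*ex+sy*.062*ey,z] for sx,sy in [(-1,-1),(-1,1),(1,1),(1,-1)]]
E
python3 -c "
from h import *
for z in (.070,.075):
  for n in ['scene','side','wrist']:
    m,_=load(n+'7');print(z,n,[proj(n,m,p).round(1).tolist() for p in corners(.5995,-.1589,-15.5,z)])
for n,x,y,w,h in [('wrist',170,100,300,160)]:
    m,im=load(n+'7');cv2.imwrite('pics/w7z.png',cv2.resize(im[y:y+h-20,x:x+w-30],None,fx=2.9,fy=2.9,interpolation=cv2.INTER_CUBIC))
"
```

```text
0.07 scene [[272.6, 204.8], [315.8, 209.2], [304.4, 241.9], [256.6, 236.5]]
0.07 side [[365.7, 188.2], [338.1, 199.6], [315.3, 179.9], [342.2, 169.7]]
0.07 wrist [[210.2, 321.2], [185.7, 132.5], [448.0, 131.7], [425.3, 321.1]]
0.075 scene [[272.5, 203.4], [315.8, 207.7], [304.3, 240.3], [256.5, 235.0]]
0.075 side [[365.8, 187.1], [338.2, 198.5], [315.3, 178.8], [342.2, 168.6]]
0.075 wrist [[208.1, 325.5], [182.0, 133.0], [451.6, 132.1], [427.4, 325.4]]
```

View pics/w7z.png

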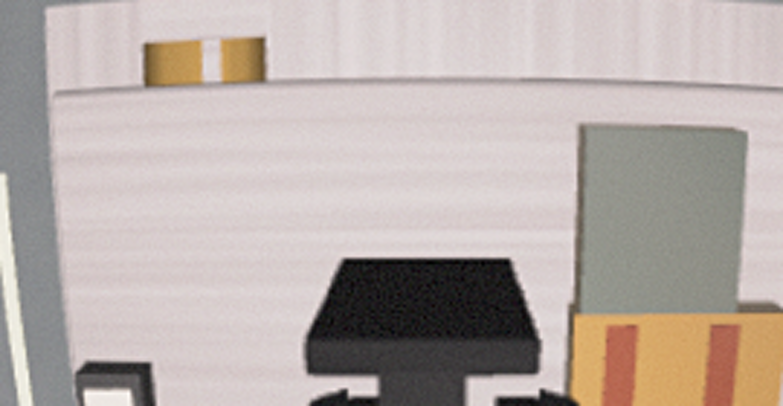

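```bash
python3 -c "
from h import *
m,_=load('scene7')
print([proj('scene',m,p).round(1).tolist() for p in [(.7081,-.1056,.049),(.6667,-.2596,.049),(.6249,-.0833,.054),(.583,-.2372,.054)]])
m,_=load('side7')
print([proj('side',m,p).round(1).tolist() for p in [(.7081,-.1056,.049),(.543,-.0599,.054),(.5014,-.2149,.054)]])
"
```

```text
[[310.4, 253.7], [248.6, 246.8], [316.7, 231.2], [258.6, 225.1]]
[[308.6, 183.9], [335.1, 206.1], [370.5, 191.0]]
```

{"method": "carry_out", "body": {"motion": "0 0.3 0 1 -0.2 -1 18; 0 0 0 1 -0.3 0 18; 0 0 0 1 -0.3 0 18"}}

```text
time: 12.08
tcp_pos: [0.602, -0.1594, 0.0937]
tcp_rot: [180.0, 0.3, -15.5]
wrist_force: [-5.5, 2.2, 4.6]
gripper_width: 0.0183
```

{"method": "carry_out", "body": {"motion": "0 0 0 1 -0.3 0 18; 0 0 0 1 -0.3 0 18"}}

```text
time: 12.32
tcp_pos: [0.602, -0.1595, 0.0933]
tcp_rot: [180.0, 0.6, -15.5]
wrist_force: [-4.3, 1.5, 3.7]
gripper_width: 0.018
```

{"method": "carry_out", "body": {"motion": "0 -0.5 0 -2 0.5 0.5 18; 0 0 0 -2 0.5 0 18; 0 0 0 -1 0.3 0 18; 0 0 0 0 0 0 18"}}

```text
time: 12.82
tcp_pos: [0.5987, -0.1586, 0.0942]
tcp_rot: [-179.9, -0.2, -15.5]
wrist_force: [0.2, -0.5, 0.7]
gripper_width: 0.0179
```

```bash
python3 -c "
from h import *
go(.5995,-.159,.095,-15.5)"
```

```text
t 12.82 rot [-0.06  0.2   0.01] d mm [ 0.8 -0.4  0.8] F [ 0.2 -0.5  0.7] T [-0.01  0.06 -0.02] w 17.9
```

{"method": "carry_out", "body": {"motion": "0 0.2 0 -1 0.3 0.5 18; 0 0 0 -1 0.3 0 18; 0 0 0 -1 0.3 0 18"}}

```text
time: 13.2
tcp_pos: [0.596, -0.1577, 0.0948]
tcp_rot: [-179.9, -0.0, -15.5]
wrist_force: [1.3, -0.8, 0.2]
gripper_width: 0.018
```

{"method": "carry_out", "body": {"motion": "0 0.1 0 -1 0.3 0 18; 0 0 0 -1 0.3 0 18"}}

```text
time: 13.45
tcp_pos: [0.5956, -0.1577, 0.0952]
tcp_rot: [-180.0, -0.1, -15.5]
wrist_force: [4.2, -1.0, -2.9]
gripper_width: 0.0178
```

{"method": "carry_out", "body": {"motion": "0 0 0 2 -0.3 0 18; 0 0 0 2.5 3.5 0 18; 0 0 0 1.2 4 0 18; 0 0 0 0 0 0 18; 0 0 0 0 0 0 18"}}

```text
time: 14.08
tcp_pos: [0.6, -0.1489, 0.0947]
tcp_rot: [-180.0, 0.1, -15.5]
wrist_force: [-0.1, 0.1, 0.0]
gripper_width: 0.0177
```

```bash
python3 -c "
from h import *
def loc(c=(.5989,-.159)):
    s=sensors.state();d=(s['tcp_pos'][:2]-np.array(c))*1e3;a=np.radians(-15.5)
    F=s['wrist_force'];r=np.array([[np.cos(a),np.sin(a)],[-np.sin(a),np.cos(a)]]);print('local mm',(r@d).round(2),'F',(r@F[:2]).round(1),F[2].round(1))
loc();go(.5995,-.159,.095,-15.5)"
cat >> h.py <<'E'
def loc(c=(.5989,-.159)):
    s=sensors.state();d=(s['tcp_pos'][:2]-np.array(c))*1e3;a=np.radians(-15.5)
    F=s['wrist_force'];r=np.array([[np.cos(a),np.sin(a)],[-np.sin(a),np.cos(a)]]);print('local mm',(r@d).round(2),'F',(r@F[:2]).round(1),F[2].round(1))
E
```

```text
local mm [-1.6  10.04] F [-0.1  0.1] 0.0
t 14.07 rot [-0.06 -0.08 -0.02] d mm [ -0.5 -10.1   0.3] F [-0.1  0.1  0. ] T [ 0.06  0.02 -0.01] w 17.7
```

{"method": "carry_out", "body": {"motion": "0 0 0 2 1 0 18; 0 0 0 0.3 1 0 18; 0 0 0 0.3 1 0 18; 0 0 0 0.3 1 0 18"}}

```text
time: 14.58
tcp_pos: [0.6029, -0.1449, 0.0947]
tcp_rot: [-180.0, 0.1, -15.5]
wrist_force: [0.1, -0.8, 0.0]
gripper_width: 0.0179
```

```bash
python3 -c "
from h import *
loc()"
```

```text
local mm [ 0.12 14.63] F [ 0.3 -0.7] 0.0
```

{"method": "carry_out", "body": {"motion": "0 0 0 0.3 1 0 18; 0 0 0 0.3 1 0 18"}}

```text
time: 14.82
tcp_pos: [0.6033, -0.1439, 0.0947]
tcp_rot: [180.0, 0.1, -15.5]
wrist_force: [-1.5, -3.7, 0.1]
gripper_width: 0.0181
```

```bash
python3 -c "
from h import *
loc()"
```

```text
local mm [ 0.19 15.71] F [-0.5 -4. ] 0.1
```

{"method": "carry_out", "body": {"motion": "0 0 0 0.3 1 0 18; 0 0 0 0.3 1 0 18"}}

```text
time: 15.08
tcp_pos: [0.6034, -0.1436, 0.0947]
tcp_rot: [179.8, 0.1, -15.6]
wrist_force: [-0.2, -3.2, 0.5]
gripper_width: 0.0185
```

```bash
python3 -c "
from h import *
loc()"
```

```text
local mm [ 0.2  16.07] F [ 0.6 -3.1] 0.5
```

{"method": "carry_out", "body": {"motion": "0 0 0 -1.5 -5 0 18; 0 0 0 -2 -8 0 18; 0 0 0 -2 -8 0 18; 0 0 0 -1 -4 0 18; 0 0 0 0 0 0 18; 0 0 0 0 0 0 18"}}

```text
time: 15.82
tcp_pos: [0.597, -0.1683, 0.0947]
tcp_rot: [-180.0, 0.1, -15.6]
wrist_force: [-0.3, 0.3, -0.1]
gripper_width: 0.018
```

```bash
python3 -c "
from h import *
loc();go(.5989,-.159,.095,-15.5)"
```

```text
local mm [ 0.67 -9.49] F [-0.3  0.2] -0.1
t 15.82 rot [-0.03 -0.1   0.06] d mm [1.9 9.3 0.3] F [-0.3  0.3 -0.1] T [ 0.04  0.01 -0.02] w 18.0
```

{"method": "carry_out", "body": {"motion": "0 0 0 -0.5 -1 0 18; 0 0 0 -0.3 -1 0 18; 0 0 0 -0.3 -1 0 18"}}

```text
time: 16.2
tcp_pos: [0.596, -0.1706, 0.0947]
tcp_rot: [-180.0, 0.1, -15.5]
wrist_force: [1.0, 0.5, -1.4]
gripper_width: 0.018
```

{"method": "carry_out", "body": {"motion": "0 0 0 -0.3 -1 0 18; 0 0 0 -0.3 -1 0 18"}}

```text
time: 16.45
tcp_pos: [0.5958, -0.1713, 0.0946]
tcp_rot: [-179.9, 0.1, -15.5]
wrist_force: [1.9, 3.4, -0.8]
gripper_width: 0.018
```

```bash
python3 -c "
from h import *
loc()"
```

```text
local mm [  0.27 -12.74] F [0.9 3.7] -0.8
```

{"method": "carry_out", "body": {"motion": "0 0 0 -0.3 -1.2 0 18; 0 0 0 -0.3 -1.2 0 18"}}

```text
time: 16.7
tcp_pos: [0.5958, -0.1722, 0.0947]
tcp_rot: [-179.8, 0.1, -15.4]
wrist_force: [1.4, 3.9, 0.5]
gripper_width: 0.0183
```

```bash
python3 -c "
from h import *
loc()"
```

```text
local mm [  0.55 -13.49] F [0.3 4.1] 0.5
```

{"method": "carry_out", "body": {"motion": "0 0 0 1.5 6 0 18; 0 0 0 2 7 0 18; 0 0 0 0 1 0 22; 0 0 0 0 0 0 30; 0 0 0 0 0 10 34; 0 0 0 0 0 30 40; 0 0 0 0 0 40 40; 0 0 0 0 0 40 40; 0 0 0 0 0 0 40; 0 0 0 0 0 0 40"}}

```text
time: 17.95
tcp_pos: [0.5978, -0.1614, 0.2208]
tcp_rot: [180.0, 0.0, -15.6]
wrist_force: [-0.7, 0.6, 0.9]
gripper_width: 0.0398
```

```bash
python3 -c "
from h import *
go(.575,-.25,.215,-15.5)"
```

```text
t 17.95 rot [-0.   -0.05  0.08] d mm [-22.8 -88.6  -5.8] F [-0.7  0.6  0.9] T [ 0.    0.02 -0.03] w 39.8
```

{"method": "carry_out", "body": {"motion": "0 0 0 -8 -30 0 40; 0 0 0 -8 -35 0 40; 0 0 0 -6 -25 0 40; 0 0 0 0 0 0 40; 0 0 0 0 0 0 40"}}

```text
time: 18.58
tcp_pos: [0.5727, -0.2506, 0.2154]
tcp_rot: [-179.9, 0.6, -15.4]
wrist_force: [0.4, -0.2, 0.1]
gripper_width: 0.0403
```

```bash
python3 -c "
from h import *
for n in ['scene','side','wrist']: snap(n,n+'8')
m,im=load('wrist8');cv2.imwrite('pics/w8z.png',cv2.resize(im[20:220,180:440],None,fx=3,fy=3,interpolation=cv2.INTER_CUBIC))
m,im=load('side8');cv2.imwrite('pics/d8z.png',cv2.resize(im[155:235,280:400],None,fx=6,fy=6,interpolation=cv2.INTER_CUBIC))
for z in (.070,.075):
  for n in ['scene','side','wrist']:
    m,_=load(n+'8');print(z,n,[proj(n,m,p).round(1).tolist() for p in corners(.5992,-.158,-15.5,z)])
"
```

```text
0.07 scene [[272.9, 204.8], [316.1, 209.1], [304.8, 241.8], [257.0, 236.4]]
0.07 side [[365.7, 188.3], [338.0, 199.8], [315.2, 180.1], [342.1, 169.8]]
0.07 wrist [[246.1, 155.4], [245.7, 26.5], [402.5, 26.6], [401.7, 155.9]]
0.075 scene [[272.8, 203.3], [316.1, 207.6], [304.7, 240.3], [256.8, 234.9]]
0.075 side [[365.7, 187.2], [338.1, 198.6], [315.2, 179.0], [342.1, 168.7]]
0.075 wrist [[244.8, 156.0], [244.4, 25.0], [403.8, 25.1], [402.9, 156.5]]
```

View pics/w8z.png

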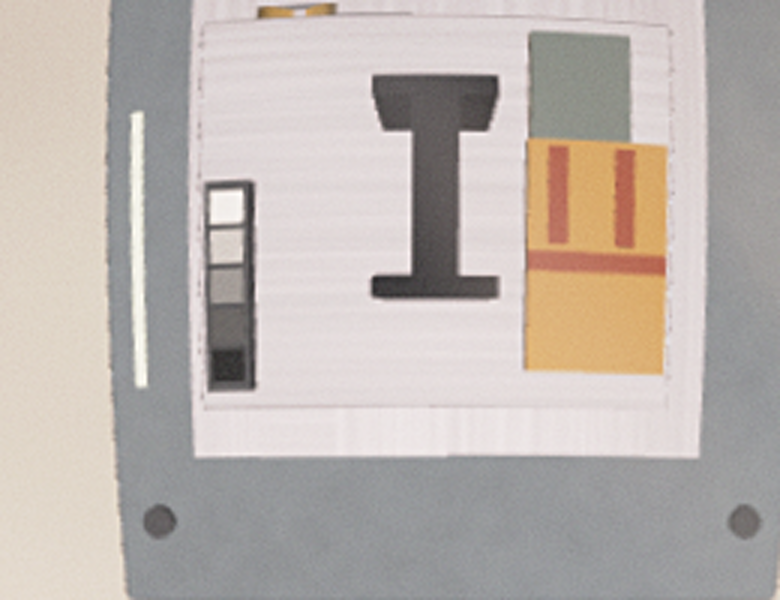

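View pics/d8z.png

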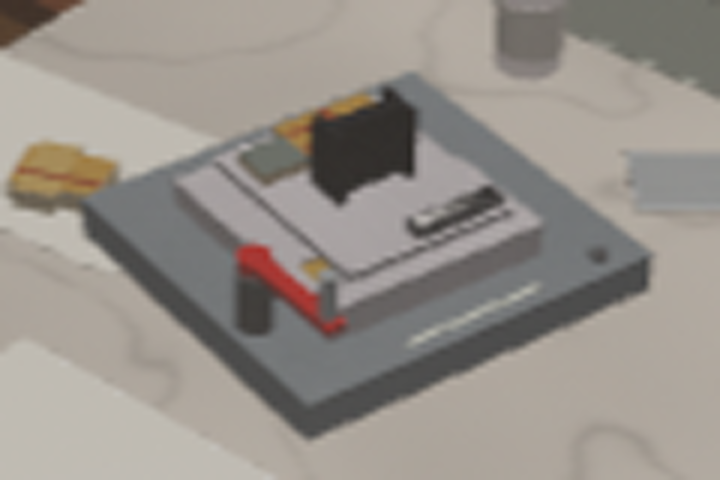

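```bash
python3 -c "
from h import *
m,im=load('wrist8')
U=lambda x,y:(180+(x-1)/3,20+(y-1)/3)
for z in (.07,):
  q=np.array([onz('wrist',m,*U(*p),z) for p in [(203,27),(668,24),(667,407),(204,408)]])[:,:2]
  print(q.round(4),q.mean(0));e=[q[1]-q[0],q[2]-q[3],q[0]-q[3],q[1]-q[2]]
  print([ (np.linalg.norm(v).round(4),np.degrees(np.arctan2(v[1],v[0])).round(2)) for v in e])
w=np.array([onz('wrist',m,*U(*p),.12) for p in [(372,296),(498,296)]]);w2=np.array([onz('wrist',m,*U(*p),.12) for p in [(374,78),(498,76)]]);print(w,w2,(w.mean(0)+w2.mean(0))/2)
b=np.array([onz('wrist',m,*U(*p),z) for p,z in [((194,456),.054),((190,0),.054),((699,457),.049),((708,0),.049)]]);print(b)
d=b[1]-b[0];print(np.degrees(np.arctan2(-d[0],d[1])));d=b[3]-b[2];print(np.degrees(np.arctan2(-d[0],d[1])))
"
```

```text
[[ 0.5464 -0.0815]
 [ 0.6856 -0.1188]
 [ 0.6534 -0.2369]
 [ 0.5137 -0.1989]] [ 0.5997532  -0.15902436]
[(np.float64(0.1441), np.float64(-14.98)), (np.float64(0.1448), np.float64(-15.17)), (np.float64(0.1219), np.float64(74.44)), (np.float64(0.1224), np.float64(74.76))]
[[ 0.57708878 -0.18192938  0.12      ]
 [ 0.60737222 -0.1902311   0.12      ]] [[ 0.59248916 -0.12793655  0.12      ]
 [ 0.62240786 -0.13560077  0.12      ]] [ 0.5998395  -0.15892445  0.12      ]
[[ 0.50091921 -0.21395433  0.054     ]
 [ 0.54193494 -0.06428376  0.054     ]
 [ 0.66523505 -0.2599273   0.049     ]
 [ 0.70914296 -0.10736331  0.049     ]]
-15.325105510970817
-16.055818318890033
```

The plate centre (0.5998, −0.1590) matches the seat estimate, and the grip's top centre lies straight over it, so the plate is level. I'll check each rear foot with a light touch on the plate above it.

{"method": "carry_out", "body": {"motion": "0 -0.5 0 -10 20 -20 0; 0 0 0 -10 25 -25 0; 0 0 0 -6 14 -25 0; 0 0 0 0 0 -20 0; 0 0 0 0 0 0 0; 0 0 0 0 0 0 0"}}

```text
time: 19.48
tcp_pos: [0.5492, -0.1841, 0.1255]
tcp_rot: [-179.7, -0.2, -14.9]
wrist_force: [0.3, 0.5, 1.0]
gripper_width: 0.0002
```

```bash
python3 -c "
from h import *
go(.5445,-.1903,.084,-15.5)"
```

```text
t 19.48 rot [-0.26  0.3  -0.56] d mm [ -4.7  -6.2 -41.5] F [0.3 0.5 1. ] T [-0.06  0.02  0.02] w 0.2
```

{"method": "carry_out", "body": {"motion": "-0.2 0.3 -0.5 -4.5 -6 -10 0; 0 0 0 0 0 -12 0; 0 0 0 0 0 -12 0; 0 0 0 0 0 -4 0; 0 0 0 0 0 0 0; 0 0 0 0 0 0 0"}}

```text
time: 20.23
tcp_pos: [0.5453, -0.1915, 0.0861]
tcp_rot: [-180.0, -0.1, -15.5]
wrist_force: [0.6, 0.5, 0.9]
gripper_width: 0.0005
```

```bash
python3 -c "
from h import *
go(.5445,-.1903,.078,-15.5)"
```

```text
t 20.23 rot [0.   0.11 0.03] d mm [-0.8  1.2 -8.1] F [0.6 0.5 0.9] T [-0.05  0.04 -0.02] w 0.5
```

{"method": "carry_out", "body": {"motion": "0 0 0 0 0 -3 0; 0 0 0 0 0 -1.5 0; 0 0 0 0 0 -1 0; 0 0 0 0 0 0 0"}}

```text
time: 20.72
tcp_pos: [0.5466, -0.1917, 0.0816]
tcp_rot: [-180.0, -0.3, -15.5]
wrist_force: [-0.1, -0.9, 1.1]
gripper_width: 0.0007
```

{"method": "carry_out", "body": {"motion": "0 0 0 0 0 -1 0; 0 0 0 0 0 0 0"}}

```text
time: 20.98
tcp_pos: [0.5469, -0.1918, 0.0806]
tcp_rot: [-180.0, -0.3, -15.5]
wrist_force: [0.6, 0.4, -0.2]
gripper_width: 0.0004
```

{"method": "carry_out", "body": {"motion": "0 0 0 0 0 -1 0; 0 0 0 0 0 0 0"}}

```text
time: 21.22
tcp_pos: [0.547, -0.1918, 0.0795]
tcp_rot: [-180.0, -0.3, -15.5]
wrist_force: [0.1, -0.9, 0.1]
gripper_width: 0.0005
```

{"method": "carry_out", "body": {"motion": "0 0 0 0 0 -0.7 0; 0 0 0 0 0 0 0"}}

```text
time: 21.48
tcp_pos: [0.5471, -0.1919, 0.0787]
tcp_rot: [-180.0, -0.3, -15.5]
wrist_force: [1.4, -0.1, 0.5]
gripper_width: 0.0004
```

{"method": "carry_out", "body": {"motion": "0 0 0 0 0 -0.7 0; 0 0 0 0 0 0 0"}}

```text
time: 21.72
tcp_pos: [0.5471, -0.1918, 0.0782]
tcp_rot: [-180.0, -0.3, -15.5]
wrist_force: [0.6, 0.4, 2.4]
gripper_width: 0.0007
```

{"method": "carry_out", "body": {"motion": "0 0 0 0 0 -0.5 0; 0 0 0 0 0 0 0"}}

```text
time: 21.98
tcp_pos: [0.5471, -0.1919, 0.0782]
tcp_rot: [-180.0, -0.3, -15.5]
wrist_force: [0.4, 0.6, 1.9]
gripper_width: 0.0007
```

Tip met the plate at 70.2 mm above the cone, so that foot is home. Now above the groove.

{"method": "carry_out", "body": {"motion": "0 0.3 0 0 0 15 0; 0 0 0 3 14 4 0; 0 0 0 6 24 0 0; 0 0 0 6 24 0 0; 0 0 0 5 18 0 0; 0 0 0 0 5 0 0; 0 0 0 0 0 -5 0; 0 0 0 0 0 -3 0; 0 0 0 0 0 0 0"}}

```text
time: 23.1
tcp_pos: [0.5663, -0.1024, 0.0902]
tcp_rot: [179.9, 0.1, -15.6]
wrist_force: [-0.5, 0.1, -0.1]
gripper_width: 0.0004
```

```bash
python3 -c "
from h import *
go(.5685,-.1036,.079,-15.5)"
```

```text
t 23.1 rot [ 0.04 -0.13  0.08] d mm [  2.2  -1.2 -11.2] F [-0.5  0.1 -0.1] T [-0.04  0.07 -0.01] w 0.4
```

{"method": "carry_out", "body": {"motion": "0 0 0 2 -1 -4 0; 0 0 0 0 0 -3 0; 0 0 0 0 0 -2 0; 0 0 0 0 0 0 0; 0 0 0 0 0 0 0"}}

```text
time: 23.72
tcp_pos: [0.5682, -0.1049, 0.0804]
tcp_rot: [179.9, 0.1, -15.7]
wrist_force: [-0.1, -0.0, -0.3]
gripper_width: 0.0004
```

{"method": "carry_out", "body": {"motion": "0 0 0 0 0 -0.7 0; 0 0 0 0 0 0 0"}}

```text
time: 23.98
tcp_pos: [0.5683, -0.1048, 0.0799]
tcp_rot: [179.9, 0.1, -15.7]
wrist_force: [-0.3, -0.2, 0.2]
gripper_width: 0.0004
```

{"method": "carry_out", "body": {"motion": "0 0 0 0 0 -0.7 0; 0 0 0 0 0 0 0"}}

```text
time: 24.22
tcp_pos: [0.5684, -0.1048, 0.0792]
tcp_rot: [179.9, 0.1, -15.7]
wrist_force: [0.3, -0.1, -1.3]
gripper_width: 0.0006
```

{"method": "carry_out", "body": {"motion": "0 0 0 0 0 -0.6 0; 0 0 0 0 0 0 0"}}

```text
time: 24.48
tcp_pos: [0.5683, -0.1047, 0.0786]
tcp_rot: [179.9, 0.1, -15.7]
wrist_force: [0.6, 0.3, -0.2]
gripper_width: 0.0004
```

{"method": "carry_out", "body": {"motion": "0 0 0 0 0 -0.6 0; 0 0 0 0 0 0 0"}}

```text
time: 24.72
tcp_pos: [0.5684, -0.1047, 0.0781]
tcp_rot: [179.9, 0.1, -15.7]
wrist_force: [0.1, -0.2, 0.9]
gripper_width: 0.0005
```

{"method": "carry_out", "body": {"motion": "0 0 0 0 0 -0.5 0; 0 0 0 0 0 0 0"}}

```text
time: 24.98
tcp_pos: [0.5684, -0.1047, 0.078]
tcp_rot: [179.9, 0.1, -15.7]
wrist_force: [-0.4, 0.6, 1.8]
gripper_width: -0.0
```

Both rear feet read 70.1–70.2 mm, i.e. home. Now withdraw and look at the keeper.

{"method": "carry_out", "body": {"motion": "0 0 0 0 0 15 0; 0 0 0 0 0 35 0; 0 0 0 -5 5 40 0; 0 0 0 -10 10 20 0; 0 0 0 0 0 0 0; 0 0 0 0 0 0 0"}}

```text
time: 25.72
tcp_pos: [0.5535, -0.0901, 0.194]
tcp_rot: [179.9, -0.1, -15.7]
wrist_force: [-0.4, 0.7, -0.1]
gripper_width: 0.0007
```

```bash
python3 -c "
from h import *
go(.55,0,.17,-12.7)
snap('wrist','w9')"
```

```text
t 25.73 rot [0.09 0.05 3.02] d mm [ -3.5  90.1 -24. ] F [-0.4  0.7 -0.1] T [-0.05  0.04 -0.03] w 0.7
```

View pics/w9.png

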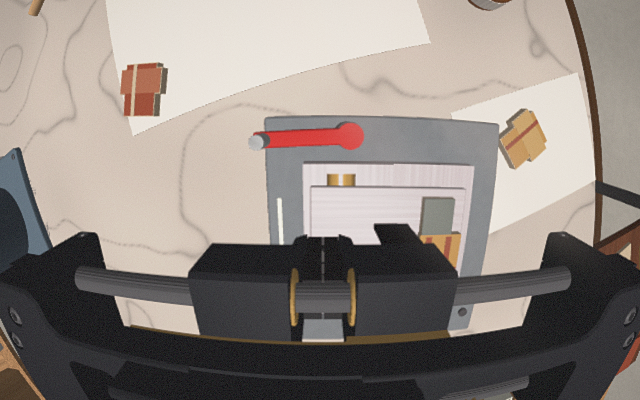

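```bash
python3 -c "
from h import *
m,im=load('w9')
cv2.imwrite('pics/w9z.png',cv2.resize(im[105:165,235:385],None,fx=5,fy=5,interpolation=cv2.INTER_CUBIC))
h=cv2.cvtColor(im,cv2.COLOR_BGR2HSV);r=cv2.inRange(h,(0,150,80),(6,255,255))|cv2.inRange(h,(174,150,80),(180,255,255))
r[:, :240]=0;r[:,380:]=0;r[:110]=0;r[165:]=0
ys,xs=np.nonzero(r);print(xs.min(),xs.max(),ys.min(),ys.max())
"
```

```text
254 362 124 148
```

View pics/w9z.png

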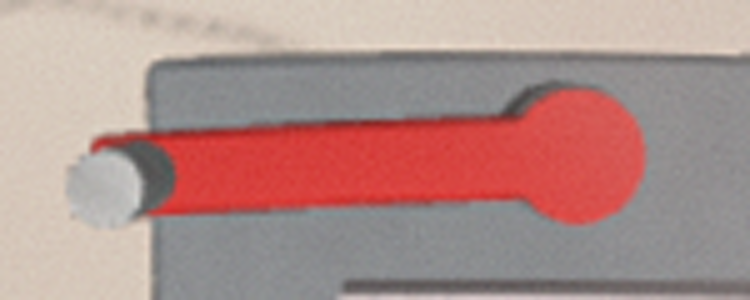

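```bash
python3 -c "
from h import *
m,im=load('w9')
p=onz('wrist',m,235+576/5,105+156/5,.083);q=onz('wrist',m,235+105/5,105+187/5,.111)
print(p,q,np.linalg.norm((p-q)[:2]),np.degrees(np.arctan2(*(q-p)[[1,0]])))
c=[onz('wrist',m,235+x/5,105+y/5,.03) for x,y in [(150,62),(740,55)]];d=c[1]-c[0];print(c,np.degrees(np.arctan2(d[1],d[0])))
# other view: scene
"
```

```text
[ 0.5902097  -0.04542386  0.083     ] [ 0.52190255 -0.0287703   0.111     ] 0.07030795631315484 166.29836520093343
[array([ 0.51946119, -0.00848235,  0.03      ]), array([ 0.63059012, -0.03818826,  0.03      ])] -14.96584173828891
```

```bash
cat >> h.py <<'E'
PV=np.array([.591,-.0454])
def kp(phi,off,a0=166.):
    th=np.radians(a0+phi);u=np.array([np.cos(th),np.sin(th)]);t=np.array([-u[1],u[0]])
    return PV+.071*u-t*off
E
python3 -c "
from h import *
print(kp(0,.035)); 
for f in range(0,100,10): print(f,(kp(f,.016)*1e3).round(1),(kp(f,.0)*1e3).round(1))
s=kp(0,.032);go(s[0],s[1],.15,-14)"
```

```text
[0.53057627 0.00573681]
0 [526.  -12.7] [522.1 -28.2]
10 [521.3 -24.5] [520.2 -40.4]
20 [518.7 -36.9] [520.4 -52.8]
30 [518.3 -49.6] [522.8 -65. ]
40 [520.2 -62.1] [527.2 -76.5]
50 [524.2 -74.2] [533.6 -87.1]
60 [530.2 -85.4] [541.7 -96.5]
70 [538.  -95.3] [ 551.3 -104.3]
80 [ 547.5 -103.8] [ 562.1 -110.3]
90 [ 558.3 -110.4] [ 573.8 -114.3]
t 25.77 rot [0.09 0.03 1.72] d mm [-23.6  92.9 -43.8] F [ 0.1  1.1 -1. ] T [ 0.   -0.    0.03] w 0.5
```

{"method": "carry_out", "body": {"motion": "0 0 0.8 -8 25 0 0; 0 0 0.8 -8 30 0 0; 0 0 0 -7 28 0 0; 0 0 0 -2 10 -10 0; 0 0 0 0 0 -30 0; 0 0 0 0 0 -30 0; 0 0 0 0 0 -20 0; 0 0 0 0 0 0 0; 0 0 0 0 0 0 0"}}

```text
time: 26.9
tcp_pos: [0.5224, 0.0103, 0.0942]
tcp_rot: [179.8, 0.5, -13.8]
wrist_force: [0.3, -0.5, -0.8]
gripper_width: 0.0005
```

```bash
python3 -c "
from h import *
s=kp(0,.02);go(s[0],s[1],.096,-14)"
```

```text
t 26.9 rot [ 0.08 -0.55 -0.23] d mm [  4.5 -19.1   1.8] F [ 0.3 -0.5 -0.8] T [ 0.03 -0.03  0.  ] w 0.5
```

{"method": "carry_out", "body": {"motion": "0 -0.5 0 4 -8 1.5 0; 0 0 0 0 -10 0 0; 0 0 0 0 0 0 0"}}

```text
time: 27.28
tcp_pos: [0.5279, -0.0098, 0.0976]
tcp_rot: [179.9, -0.2, -13.8]
wrist_force: [-0.2, -0.1, -0.1]
gripper_width: 0.0001
```

```bash
python3 -c "
from h import *
s=kp(10,.016);go(s[0],s[1],.096,-4);s=kp(20,.016);go(s[0],s[1],.096,6)"
```

```text
t 27.27 rot [0.09 0.19 9.83] d mm [ -6.7 -14.7  -1.6] F [-0.2 -0.1 -0.1] T [ 0.02  0.06 -0.05] w 0.1
t 27.27 rot [ 0.07  0.2  19.83] d mm [ -9.2 -27.2  -1.6] F [-0.2 -0.1 -0.1] T [ 0.02  0.06 -0.05] w 0.1
```

{"method": "carry_out", "body": {"motion": "0 0 5 -3.5 -7.5 -0.5 0; 0 0 5 -3.2 -7.2 -0.5 0; 0 0 5 -1.5 -6.5 0 0; 0 0 5 -1 -6.5 0 0"}}

```text
time: 27.78
tcp_pos: [0.5198, -0.0366, 0.0979]
tcp_rot: [-179.9, -0.4, 6.8]
wrist_force: [0.5, 1.4, -0.1]
gripper_width: 0.0005
```

```bash
python3 -c "
from h import *
for f in (20,30,40):
  s=kp(f,.016);go(s[0],s[1],.096,f-14)"
```

```text
t 27.77 rot [-0.11  0.38 -0.85] d mm [-1.1 -0.3 -1.9] F [ 0.5  1.4 -0.1] T [ 0.19 -0.06  0.01] w 0.5
t 27.77 rot [-0.14  0.37  9.15] d mm [ -1.5 -13.   -1.9] F [ 0.5  1.4 -0.1] T [ 0.19 -0.06  0.01] w 0.5
t 27.77 rot [-0.17  0.36 19.15] d mm [  0.3 -25.5  -1.9] F [ 0.5  1.4 -0.1] T [ 0.19 -0.06  0.01] w 0.5
```

Contact about 1.4 N, on the planned arc. Continuing.

{"method": "carry_out", "body": {"motion": "0 0.3 4.6 -0.8 -6.5 -0.5 0; 0 0 4.6 -0.7 -6.5 -0.5 0; 0 0 5 0.8 -6.3 -0.5 0; 0 0 5 1 -6.3 0 0"}}

```text
time: 28.28
tcp_pos: [0.5209, -0.0617, 0.0977]
tcp_rot: [-179.8, -0.3, 26.7]
wrist_force: [0.3, 0.9, -1.0]
gripper_width: 0.0003
```

```bash
python3 -c "
from h import *
for f in (40,50,60):
  s=kp(f,.016);go(s[0],s[1],.096,f-14)"
```

```text
t 28.27 rot [-0.27  0.15 -0.73] d mm [-0.7 -0.5 -1.7] F [ 0.3  0.9 -1. ] T [ 0.17 -0.06  0.  ] w 0.3
t 28.27 rot [-0.28  0.13  9.27] d mm [  3.3 -12.5  -1.7] F [ 0.3  0.9 -1. ] T [ 0.17 -0.06  0.  ] w 0.3
t 28.27 rot [-0.29  0.1  19.27] d mm [  9.3 -23.7  -1.7] F [ 0.3  0.9 -1. ] T [ 0.17 -0.06  0.  ] w 0.3
```

{"method": "carry_out", "body": {"motion": "-0.2 0.1 4.6 1.6 -6.3 -0.5 0; 0 0 4.6 1.7 -6.2 -0.5 0; 0 0 5 2.9 -5.6 -0.5 0; 0 0 5 3.1 -5.6 0 0"}}

```text
time: 28.78
tcp_pos: [0.5305, -0.0851, 0.0972]
tcp_rot: [-179.9, -0.2, 46.6]
wrist_force: [-1.1, 0.2, -1.0]
gripper_width: 0.0005
```

```bash
python3 -c "
from h import *
for f in (60,70,80,90):
  s=kp(f,.016);go(s[0],s[1],.096,f-14)
m,im=snap('side','d10');cv2.imwrite('pics/d10z.png',cv2.resize(im[135:235,280:400],None,fx=6,fy=6,interpolation=cv2.INTER_CUBIC))"
```

```text
t 28.77 rot [-0.17  0.06 -0.59] d mm [-0.3 -0.3 -1.2] F [-1.1  0.2 -1. ] T [ 0.25 -0.    0.02] w 0.5
t 28.77 rot [-0.17  0.04  9.41] d mm [  7.5 -10.2  -1.2] F [-1.1  0.2 -1. ] T [ 0.25 -0.    0.02] w 0.5
t 28.77 rot [-0.18  0.03 19.41] d mm [ 17.  -18.7  -1.2] F [-1.1  0.2 -1. ] T [ 0.25 -0.    0.02] w 0.5
t 28.77 rot [-1.800e-01  1.000e-02  2.941e+01] d mm [ 27.8 -25.4  -1.2] F [-1.1  0.2 -1. ] T [ 0.25 -0.    0.02] w 0.5
```

View pics/d10z.png

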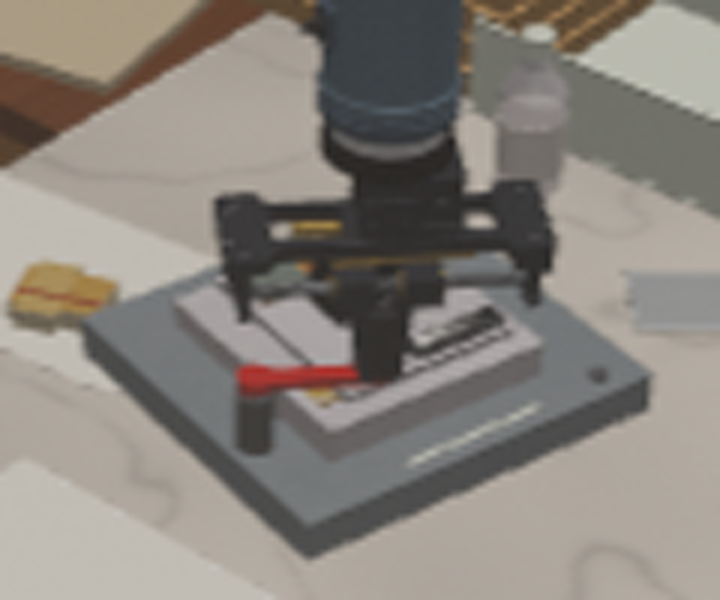

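{"method": "carry_out", "body": {"motion": "-0.2 0 4.7 3.7 -5.2 -0.3 0; 0 0 4.7 3.8 -5 -0.3 0; 0 0 5 4.6 -4.4 -0.3 0; 0 0 5 4.8 -4.2 0 0"}}

```text
time: 29.32
tcp_pos: [0.5474, -0.104, 0.0969]
tcp_rot: [180.0, -0.0, 66.4]
wrist_force: [-1.2, 1.0, 0.1]
gripper_width: 0.0002
```

```bash
python3 -c "
from h import *
for f in (80,90,95):
  s=kp(f,.016);go(s[0],s[1],.096,f-14)"
```

```text
t 29.32 rot [-0.03  0.04 -0.42] d mm [ 0.1  0.2 -0.9] F [-1.2  1.   0.1] T [0.31 0.05 0.03] w 0.2
t 29.32 rot [-0.03  0.04  9.58] d mm [10.9 -6.5 -0.9] F [-1.2  1.   0.1] T [0.31 0.05 0.03] w 0.2
t 29.32 rot [-0.03  0.04 14.58] d mm [16.7 -9.1 -0.9] F [-1.2  1.   0.1] T [0.31 0.05 0.03] w 0.2
```

{"method": "carry_out", "body": {"motion": "0 0 4.8 5.4 -3.3 -0.3 0; 0 0 4.8 5.5 -3.1 -0.3 0; 0 0 0 2 -0.7 0 0"}}

```text
time: 29.7
tcp_pos: [0.5568, -0.1101, 0.096]
tcp_rot: [-179.6, -0.0, 76.1]
wrist_force: [-8.0, 2.6, 5.8]
gripper_width: 0.0001
```

```bash
python3 -c "
from h import *
for f in (90,95):
  s=kp(f,.016);go(s[0],s[1],.096,f-14)"
```

```text
t 29.7 rot [-0.11 -0.43 -0.12] d mm [ 1.5 -0.3 -0. ] F [-8.   2.6  5.8] T [0.61 1.39 0.02] w 0.1
t 29.7 rot [-0.09 -0.43  4.88] d mm [ 7.3 -2.9 -0. ] F [-8.   2.6  5.8] T [0.61 1.39 0.02] w 0.1
```

{"method": "carry_out", "body": {"motion": "0 0 0 1.5 -0.4 0 0; 0 0 0 1.5 -0.4 0 0"}}

```text
time: 29.95
tcp_pos: [0.5567, -0.11, 0.0958]
tcp_rot: [-179.2, 0.1, 76.0]
wrist_force: [-5.2, 2.2, 4.7]
gripper_width: 0.0001
```

{"method": "carry_out", "body": {"motion": "0 0 0 1.5 -0.4 0 0; 0 0 0 1.5 -0.4 0 0"}}

```text
time: 30.2
tcp_pos: [0.5567, -0.11, 0.0957]
tcp_rot: [-178.8, 0.1, 75.9]
wrist_force: [-5.8, 1.1, 4.5]
gripper_width: 0.0007
```

Hard stop met at about 89°. Backing off and rising clear to check.

{"method": "carry_out", "body": {"motion": "-0.8 0 0 -8 2 1 0; 0 0 0 -10 3 5 0; 0 0 0 0 0 30 0; 0 0 0 0 0 40 0; 0 0 -7 0 -10 40 0; 0 0 -10 0 -40 20 0; 0 0 -10 0 -40 0 0; 0 0 -10 0 -40 0 0; 0 0 -10 0 -20 0 0; 0 0 -10 0 0 0 0; 0 0 -10 0 0 0 0; 0 0 0 0 0 0 0"}}

```text
time: 31.7
tcp_pos: [0.5347, -0.2587, 0.2416]
tcp_rot: [-179.7, 0.5, 6.6]
wrist_force: [-0.3, 0.5, 0.4]
gripper_width: 0.0002
```

```bash
python3 -c "
from h import *
go(.57,-.25,.25,-15.5)
for n in ['scene','side','wrist']: snap(n,n+'11')
m,im=load('side11');cv2.imwrite('pics/d11z.png',cv2.resize(im[150:240,280:400],None,fx=6,fy=6,interpolation=cv2.INTER_CUBIC))
m,im=load('scene11');cv2.imwrite('pics/s11z.png',cv2.resize(im[180:290,210:370],None,fx=5,fy=5,interpolation=cv2.INTER_CUBIC))"
```

```text
t 31.7 rot [ -0.29  -0.52 -22.11] d mm [35.3  8.7  8.4] F [-0.3  0.5  0.4] T [-0.01 -0.01 -0.04] w 0.2
```

View pics/d11z.png

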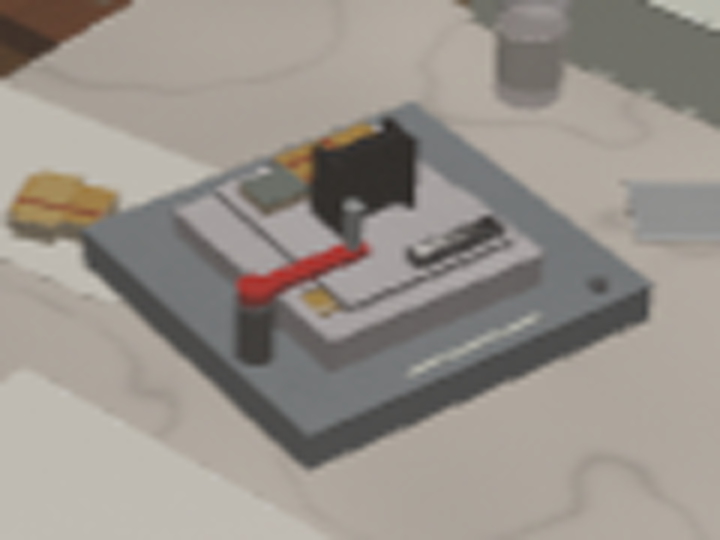

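View pics/wrist11.png

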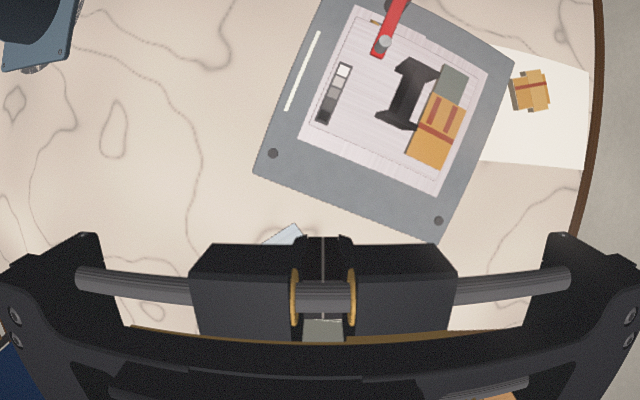

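View pics/s11z.png

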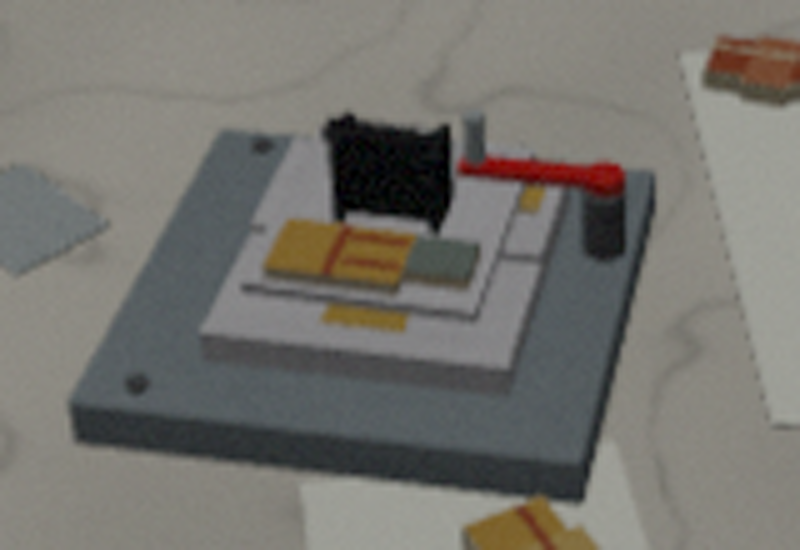

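```bash
python3 -c "
from h import *
m,im=load('wrist11')
q=onz('wrist',m,385,41,.111);d=q[:2]-PV;print(q,np.linalg.norm(d),np.degrees(np.arctan2(d[1],d[0]))%360-166)
a=load('side8')[1];b=load('side11')[1]
D=cv2.absdiff(cv2.GaussianBlur(a,(3,3),0),cv2.GaussianBlur(b,(3,3),0)).max(2);ys,xs=np.nonzero(D[165:220,310:375]>30);print(xs.min()+310,xs.max()+310,ys.min()+165,ys.max()+165,len(xs))
P=[(344,164)]
q=np.array([onz('wrist',m,*p,.12) for p in [(404,58),(437,70),(412,129),(376,118)]]);print(q.mean(0))
"
```

```text
[ 0.57175926 -0.11455544  0.111     ] 0.07178217975634649 88.4521262685553
324 341 183 209 155
[ 0.59510301 -0.15937687  0.12      ]
```

```bash
python3 -c "
from bench import ticket
print(ticket.close_job())"
```

```text
the job is handed in; nothing more can be done
None
```

The carrier plate is on the registration base with its feet home, the red keeper is swung in to its stop, and the job is handed in at about 32 s. No verdict was reported.

**Placing:** I found the seats with the wrist camera, lifted the carrier by its web and lowered it in small steps. The feet passed the land height without contact. The first touch gave about 1.5 N sideways, which one small nudge cleared before I let the plate go. The vertical load during lowering stayed within a few newtons.

**Checks that the feet are home:**
- **Sideways pushes:** it held about 5 N along x with no slip. Along y it held about 4 N, but the tool crept 0.4 to 0.8 mm, which may be give in the arm.
- **Touching the plate top:** closed fingertips met it at 70.2 mm above the cone foot and 70.1 mm above the groove foot, against 70 mm expected. I did not touch the fragment, so the flat foot rests on the picture checks only.
- **In the pictures:** the plate's centre agreed with the seats to about 0.3 mm, and the grip stood upright. The yaw read about 0.5° off the block's, roughly the limit of what I could measure.

**Keeper:** it swung at about 1 to 1.5 N and then met a firm stop, where the push rose to about 8 N. The last picture puts it at 88.5 to 89.5° (target 90°).

**After the keeper:** in the area I compared before and after (side camera, around the plate), only the keeper had changed. I touched nothing else on the bench, and the arm ended clear of everything.

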